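# Set the height stop of a stoppering stand with a setting block

## Task

Stand the driver in the stop screw of the stoppering stand and turn the screw down, leaving the setting block where it lies, until the rubber foot nips the block so that it just drags: neither loose nor clamped hard. Then draw the block 15 to 20 mm out along its channel by its upright grip to prove the drag, and leave it there, still held lightly under the foot, with the driver standing in the screw. Do not disturb the bottles and the rubber stopper nearby.

Things in the scene. Friction and masses are not known exactly. Their poses are not given: they have to be found in the camera images.
- stand: fixed aluminium C-frame, origin on the table below the screw axis, z up. Column at +y (85 to 120 mm from the axis, 84 mm high); its arm, 50 mm wide, 64 to 84 mm above the table, reaches over the axis and ends 25 mm beyond it at -y. It carries the stop screw. Loose bottles and a stopper stand round about
- socket_mouth (a point): mouth centre of the square socket (11.2 mm wide, 16 mm deep) in the screw's head, a 26 mm square steel block 24 mm high; 118 mm up at the start; x, y along its sides; moves with the screw. Clockwise from above lowers the foot 10 mm a turn; 5 rad available. Turns with 0.04 N m, stays put; per N of foot force the moment grows by 0.02 N m while turning, at rest by a third of it
- driver_grip (a point): centre of the driver's black square handle, 26 x 26 mm, 60 mm long (30 mm above and below this point), z up along the driver, x and y along the handle's sides, which are parallel to the sides of its square shank. 0.12 kg. At the start it stands upright in its holder
- driver_tip (a point): lower tip of the driver's steel shank, 10 mm square, 50 mm long, 80 mm below the handle's centre
- driver_holder: fixed white plastic block 60 x 60 mm, 40 mm high, origin under its centre; the driver stands in its round hole, 15.5 mm wide, 30 mm deep (lift it more than 30 mm to clear)
- setting_block: loose aluminium bar 44 mm wide (x), 175 mm long (y), 24 mm high, about 0.4 kg, origin under its centre. It lies under the foot in a straight channel along the stand's y: a 12 mm thick plate with low side rails (1 to 2 mm of play), ends open. Friction about 1.2 on the foot, 0.6 on the plate: about 11 N draws it at 5 N foot force, 2 to 3 N when loose
- block_grip (a point): point in the block's upright grip, an aluminium bar 22 mm (x) by 26 mm (y) at the block's outer end, about 126 mm from the screw axis. The grip's top is 22 mm above this point, the block's upper face 28 mm below it. Axes as the block's: it is drawn out towards -y, away from the column
- dropper: small amber glass bottle, 32 mm wide, 70 mm high, origin under it; leave alone
- reagent: white plastic bottle, 48 mm wide, 85 mm high, origin under it; leave alone
- stopper: black rubber stopper, 24 mm wide, 22 mm high, origin under it; leave alone
- stand_top (a point): point of the stand where the screw passes the arm's top, 84 mm up. Below hangs the screw's rubber foot, a 44 mm disc, sprung in the screw at 6 N per mm. Its gap above the block at the start is unknown, 1 to 4.4 mm, never the same, not measured: find it by feel. A right setting presses on the block with 2 to 9 N, best about 5 N; over 16 N overloads the stand
There are look-alikes about, which are no part of the job. What is shaped like the stand but orange or purple is not meant.

How it is judged:
On the way, in this order (a step that is already met when the one before it is completed fails the run):
1. the driver stands in the screw's socket (z of driver_tip in the frame of socket_mouth below -0.006 m and horizontal distance between driver_tip and socket_mouth below 0.005 m and angle between driver_tip's own z axis and vertical below 0.2 rad), for 0.2 s.
2. with the driver in the socket, the foot presses on the block with 2 to 9 N (all of step 1 and contact force between stand and setting_block between 2 and 9 N), for 0.3 s.
3. the block has been drawn more than 10 mm out of its place, still pressed with 2 to 9 N (distance of block_grip from where it was at the start of the episode above 0.01 m and contact force between stand and setting_block between 2 and 9 N), for 0.2 s.
At the end, for the whole second after the job is handed in: the block rests in its channel, drawn out 10 to 28 mm from where it lay, and the foot presses on it with 2 to 9 N; the driver stands in the socket, at least 6 mm deep; all is at rest (all of step 1 and all of step 3 and distance of block_grip from where it was at the start of the episode below 0.028 m and x of block_grip in the frame of stand between -0.01 and 0.01 m and y of block_grip in the frame of stand below -0.125 m and linear speed of setting_block below 0.01 m/s); the robot touches nothing.
It fails at once if the foot presses on the block with more than 16 N (contact force between stand and setting_block above 16 N).
It fails at once if the dropper is moved more than 25 mm (distance of dropper from where it was at the start of the episode above 0.025 m).
It fails at once if the reagent is moved more than 25 mm (distance of reagent from where it was at the start of the episode above 0.025 m).
It fails at once if the stopper is moved more than 25 mm (distance of stopper from where it was at the start of the episode above 0.025 m).
It also fails if it takes over 72 s, if anything falls off the work surface, if the arm or the gripper's body presses on something with over 40 N, if the wrist force passes 120 N, or if a joint passes its speed limit or range.

## Robot

A 6-joint arm with a two-finger parallel gripper is mounted at the origin on the work surface. World frame = base frame: x ahead of the robot, y to its left, z up, the work surface at z = 0. Lengths are in m, angles in rad, forces in N, time in s.
With the tool pointing down it reaches from about 0.375 to 0.75 m from the base axis. Payload 9 kg.
Tool frame: the origin (TCP) lies at the very end of the fingers, on their centre line; the grasp point (between the pads) lies 19 mm behind it; z points along the fingers, y is the direction in which the jaws open and shut (so a half turn about z gives the same grasp; the last joint's range is limited). The gripper opens to 85 mm and grips with 20 to 120 N. Pads are 22 mm wide; open, the fingers measure 114 mm over their backs; the gripper's body (76 mm by 85 mm) begins 54 mm behind the grasp point. The pads swing forward as they close: fully open they stand 13 mm farther back than shut.
Start: joints at [-1.552, 0.104, 0.097, 1.564, 0, 1.353], TCP at [0.141, -0.583, 0.231] pointing down, gripper open.
Joint ranges: [-2.99, 2.99], [-0.84, 1.86], [-1.1, 1.16], [-1.84, 2.11], [-1.51, 1.56], [-3.14, 3.14]. Speed limits (rad/s): [2.22, 2.22, 2.57, 3.14, 3.14, 3.14].

## Interface

Orientations are given as a unit quaternion [w, x, y, z].
In Python, from rig import readout, capture, bot, find_in, regions_of gives the robot as it stands.
- The arm moves only by the tool arm_command, never from a script. Its argument "series" is a list of rows, each an object of numbers: "tx", "ty", "tz": the shift along the tool's x, y, z normalised to -1 to 1, where 1 is 0.1 m; "ax", "ay", "az": the turn, a rotation vector about the tool's x, y, z normalised to -1 to 1, where 1 is 45 degrees. A call has exactly 5 rows; each row is the pose to reach, as a shift and turn from the pose measured when the call began, along the tool's axes at that moment; what a row does not reach only later rows make up. A row lasts 1/10 s, in which the tool goes at most 50 mm and 8.59 degrees, less where a joint would pass 70% of its speed; a pose out of reach is approached as far as the arm can. A call with a number of a shift or a turn outside -1 to 1 is refused whole. A call with a gripper value outside its range is refused whole. "jaw" is the opening, from 0 (shut) to 1 (fully open), set as the call begins (left out, the last holds). The fingers move at their own pace and stop on an object; the grip force is fixed at half the most. Time passes only in rows, so rows that repeat a pose let the fingers close, or fill a call up. It gives the time, the measured TCP pose, the force and the opening at its end, in the units of the state.
- readout.sense(): the state, without advancing time (a new reading comes with each control period).
- capture(name): name is "scene" or "side" or "wrist"; returns a dict with "img" (480x640x3 uint8, red, green, blue), "fx", "fy", "cx", "cy" (pixels), "R" (3x3) and "t" (3): a world point X has camera coordinates R X + t; the wrist camera has in their place "hand_eye" (4x4, takes a point from camera to tool coordinates, whose origin is the TCP and whose axes are the flange's). Camera axes: x right, y down, z forward; pixel columns grow to the right and rows downward; lengths in m; the calibration is good to about 2 mm. A picture is of the moment at which its call begins: read the wrist's pose just before it. There is no depth.
- bot.job_done(): hands the job in, once; it reports no verdict.
Trained networks look in a picture, given as the dict that the camera call returned (one of the last four; its "shot" number tells which), for a name from the list of things; names that differ only in an ending like _2 or _b are one class to them, and where a whole thing is asked for, a point or a joint stands for the part that bears it (a point fixed in the world has none). Each returns a list of dicts, best first, with "score" (0 to 1); they miss things now and then, are a little off and sometimes report something else, mostly with a low value. They report only what shows in the picture. A call takes as long as a camera call. They do not tell look-alikes from the thing itself.
- find_in(label, picture): "xyz" ([x, y, z] in m, in world coordinates, good to about 4 mm: the middle of the surface that is visible of it).
- regions_of(label, picture): "region" (480x640 bool, what is visible of it).
The state is a dict: "time_s": time; "joints": joint angles; "qvel": joint speeds; "joint_torque": joint torques, N m; "position": TCP position; "tool_rot": TCP orientation; "contact_force": force on the tool from outside, world axes, zero at the start; "moment": the same for the moment, N m; "width": finger opening in m.
Only numpy, scipy, OpenCV 4.12 (cv2) and the standard library are available. Lean on these libraries where they do the work, as an engineer would, in place of code of your own. Each camera call takes 0.05 s, during which the arm holds its last target. There are 200 camera calls.

## Working session

There is one attempt and no reset: what is moved stays moved. The work goes in short steps, Python scripts to look and compute and a tool call to move; the robot and the scene stay as the last step left them, time stands still between calls to the robot, and variables do not carry over. Pictures are saved under pics/ and viewed, about 8 in all and at most 12, crops included, and the job is handed in when it is done.

Besides the shell and the picture viewer there is one more tool, called after "Request:" as name(argument=value, ...) on one line, values as JSON. arm_command: Moves the arm, as the interface text tells. Scaled input: -1 to 1 covers 0.1 m each way for a shift and 45 degrees each way for a turn. Its arguments: {"type":"object","properties":{"series":{"type":"array","items":{"type":"object","properties":{"tx":{"type":"number","minimum":-1,"maximum":1},"ty":{"type":"number","minimum":-1,"maximum":1},"tz":{"type":"number","minimum":-1,"maximum":1},"ax":{"type":"number","minimum":-1,"maximum":1},"ay":{"type":"number","minimum":-1,"maximum":1},"az":{"type":"number","minimum":-1,"maximum":1}}}},"jaw":{"type":"number"}},"required":["series"]}

```bash
mkdir -p pics; ls; python3 - <<'E'
from rig import readout,capture,find_in
import cv2
s=readout.sense(); print(s)
for n in ("scene","side"):
    p=capture(n); cv2.imwrite(f"pics/{n}0.png",p["img"][:,:,::-1])
    print(n,p["R"],p["t"],p["fx"])
    for l in ["stand","socket_mouth","driver_grip","driver_tip","driver_holder","setting_block","block_grip","stand_top","dropper","reagent","stopper"]:
        print(l,[(d["xyz"],round(d["score"],2)) for d in find_in(l,p)[:4]])
E
```

```text
pics
{'time_s': 0.0, 'joints': array([-1.55168802e+00,  1.04696256e-01,  9.65027328e-02,  1.56389641e+00,
       -2.37845824e-06,  1.35306794e+00]), 'qvel': array([ 0.00030928,  0.00165666,  0.00030496,  0.00034222,  0.00024165,
       -0.00087856]), 'joint_torque': array([ 3.99877490e-04, -5.56933451e+01,  5.03645647e+01,  1.71310140e-02,
       -2.95419413e-04,  1.09804952e-05]), 'position': array([ 0.14076305, -0.58292736,  0.23054252]), 'tool_rot': array([-6.43735164e-04,  9.92996529e-01,  1.18141756e-01,  6.29452476e-05]), 'contact_force': array([ 0.03243438, -0.54324234,  0.60217557]), 'moment': array([0.00473136, 0.00208903, 0.00689871]), 'width': 0.08573894173117395}
scene [[-0.29083902  0.95673417 -0.00850895]
 [ 0.60972799  0.17848388 -0.77225338]
 [-0.73732248 -0.22978956 -0.63525767]] [ 0.17299653 -0.16362272  1.4631487 ] 509.3611680003715
stand [([0.3904, -0.3017, 0.0651], 0.7), ([0.4055, -0.0607, 0.0692], 0.68), ([0.1747, 0.3385, 0.0694], 0.68), ([0.5716, 0.1729, 0.0692], 0.66)]
socket_mouth [([0.3347, 0.0891, 0.1024], 0.75), ([0.372, -0.3716, 0.1061], 0.74), ([0.5673, 
[... 1010 characters left out ...]
2], 0.65)]
socket_mouth [([0.5419, 0.1039, 0.1029], 0.68), ([0.3154, 0.0928, 0.1099], 0.66), ([0.1451, 0.2714, 0.1093], 0.66), ([0.3854, -0.1312, 0.1077], 0.45)]
driver_grip [([0.559, -0.3255, 0.0967], 0.67)]
driver_tip [([0.5579, -0.3203, 0.0936], 0.73), ([0.5369, 0.1981, 0.0726], 0.28)]
driver_holder [([0.5623, -0.301, 0.03], 0.67)]
setting_block [([0.5389, 0.0156, 0.0372], 0.61)]
block_grip [([0.5336, 0.0161, 0.0351], 0.8)]
stand_top [([0.3609, -0.2581, 0.0095], 0.89), ([0.1455, 0.362, 0.066], 0.89), ([0.3039, 0.186, 0.059], 0.86), ([0.54, 0.2002, 0.0649], 0.68)]
dropper [([0.6699, 0.0401, 0.0427], 0.82), ([0.5595, -0.302, 0.029], 0.22)]
reagent [([0.442, 0.2453, 0.0518], 0.9)]
stopper []
```

View pics/scene0.png

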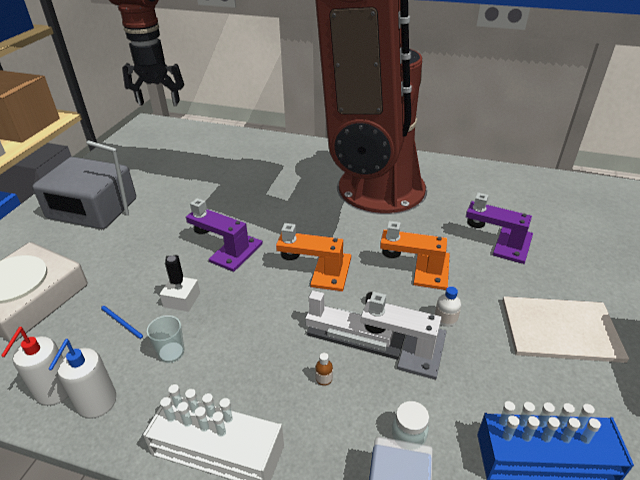

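View pics/side0.png

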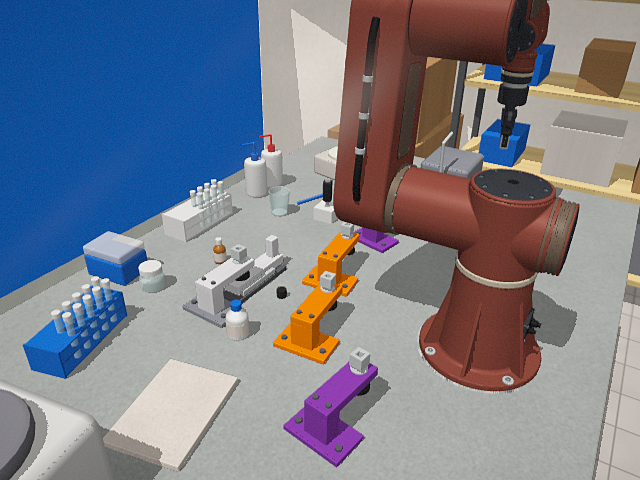

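Scene view: the candidates are the aluminium stand (head at 377,299 px), two orange stands (288,232 and 393,230) and two purple ones (198,208 and 482,202). I choose the aluminium one. Driver handle is at (174,270), grip at (317,303), dropper at (324,370) and reagent at (450,305). In the side view the stopper is at (282,292) and the head at (239,253).

```bash
cat > h.py <<'E'
import numpy as np, cv2
from scipy.spatial.transform import Rotation as Ro
from rig import readout,capture,bot,find_in,regions_of
def Rq(q): return Ro.from_quat([q[1],q[2],q[3],q[0]]).as_matrix()
def cam(name):
    "picture with world->camera R,t filled in"
    s=readout.sense(); p=capture(name)
    if name=="wrist":
        T=np.eye(4); T[:3,:3]=Rq(s["tool_rot"]); T[:3,3]=s["position"]
        W=np.linalg.inv(T@p["hand_eye"]); p["R"],p["t"]=W[:3,:3],W[:3,3]
    p["R"],p["t"]=np.array(p["R"]),np.array(p["t"])
    return p
def ray(p,uv):
    d=np.array([(uv[0]-p["cx"])/p["fx"],(uv[1]-p["cy"])/p["fy"],1.])
    return -p["R"].T@p["t"], p["R"].T@d
def at_z(p,uv,z):
    o,d=ray(p,uv); return o+d*(z-o[2])/d[2]
def proj(p,X):
    c=p["R"]@np.array(X)+p["t"]; return np.array([p["fx"]*c[0]/c[2]+p["cx"],p["fy"]*c[1]/c[2]+p["cy"]])
def tri(obs):
    A=np.zeros((3,3));b=np.zeros(3)
    for p,uv in obs:
        o,d=ray(p,uv); d=d/np.linalg.norm(d); M=np.eye(3)-np.outer(d,d); A+=M;b+=M@o
    X=np.linalg.solve(A,b); return X,[np.round(proj(p,X)-uv,1) for p,uv in obs]
def best(l,p,near=None,tol=.06):
    for d in regions_of(l,p):
        m=d["region"]; ys,xs=np.nonzero(m); c=np.array([xs.mean(),ys.mean()])
        yield d["score"],c,m
def show(name,img,box=None,k=1):
    if box: x0,y0,x1,y1=box; img=img[y0:y1,x0:x1]
    cv2.imwrite(f"pics/{name}.png",cv2.resize(np.ascontiguousarray(img[:,:,::-1]),None,fx=k,fy=k,interpolation=cv2.INTER_CUBIC))
E
python3 - <<'E'
from h import *
a=cam("scene");b=cam("side")
for l in ["driver_grip","block_grip","socket_mouth","setting_block","driver_holder"]:
    for p in(a,b): print(l,[(round(s,2),c.round(1),int(m.sum())) for s,c,m in best(l,p)])
print("head",tri([(a,(377,296)),(b,(239,249))]))
print("driver",tri([(a,(174,270)),(b,(327,190))]))
print("griptop",tri([(a,(317,295)),(b,(272,239))]))
print("drop",tri([(a,(324,370)),(b,(220,251))]))
A=np.hstack([cv2.resize(a["img"][270:390,290:450],None,fx=2.5,fy=2.5,interpolation=2),cv2.resize(b["img"][225:345,160:320],None,fx=2.5,fy=2.5,interpolation=2)])
show("crop1",A)
E
```

```text
driver_grip [(0.74, array([174. , 271.5]), 467), (0.21, array([407.7, 334.4]), 3845)]
driver_grip [(0.47, array([326.9, 191.3]), 220)]
block_grip [(0.4, array([174. , 270.3]), 440)]
block_grip [(0.95, array([259.3, 265.1]), 875)]
socket_mouth [(0.87, array([375.6, 311.2]), 402), (0.82, array([392.5, 239.5]), 275), (0.67, array([478.1, 211.4]), 269), (0.59, array([198.4, 213.1]), 270), (0.58, array([288.4, 240.4]), 319), (0.18, array([339.5, 320.6]), 1678)]
socket_mouth [(0.98, array([359.9, 363. ]), 375), (0.73, array([327.8, 283.2]), 273), (0.64, array([240.1, 259.3]), 286), (0.52, array([347.6, 232.3]), 176)]
setting_block [(0.9, array([339.1, 320.3]), 1679)]
setting_block [(0.75, array([260.4, 264.3]), 918)]
driver_holder [(0.87, array([180.2, 295.5]), 960)]
driver_holder [(0.78, array([324.5, 212.5]), 375)]
head (array([0.54722309, 0.09767023, 0.1134783 ]), [array([-0.2, -0.3]), array([-0.2,  0.2])])
driver (array([ 0.56296031, -0.33260792,  0.08609295]), [array([-0.8, -1.3]), array([-0.7,  0.9])])
griptop (array([ 0.54302872, -0.02416322,  0.07942452]), [array([-0.7, -1. ]), array([-0.7,  0.7])])
drop (array([0.67417342, 0.02803937, 0.02713336]), [array([-1.4, -1.8]), array([-1.3,  1. ])])
```

View pics/crop1.png

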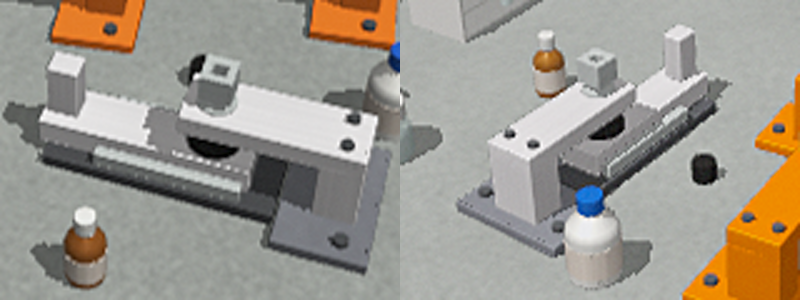

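The crop confirms the choice: the aluminium stand, with the grey socket head, the upright grip on the block, and the dropper and stopper beside it. Next I plan the travel to above the driver, rotating so that the last joint has room for clockwise turning.

```bash
cat >> h.py <<'E'
def yaw_of(q): R=Rq(q); return np.arctan2(R[1,0],R[0,0])
def plan(xyz,yaw=None,n=None,s=None,dirn=None):
    "print final-row tx,ty,tz,az of successive calls (tool assumed pointing down)"
    s=s or readout.sense(); p=np.array(s["position"]); y=yaw_of(s["tool_rot"])
    dy=0 if yaw is None else (yaw-y)
    if dirn is None: dy=(dy+np.pi)%(2*np.pi)-np.pi
    elif dirn>0: dy=dy%(2*np.pi)
    else: dy=-((-dy)%(2*np.pi))
    d=np.array(xyz)-p
    n=n or int(max(np.ceil(abs(dy)/np.radians(43)),np.ceil(np.linalg.norm(d)/.1),1))
    for i in range(n):
        c,k=np.cos(y),np.sin(y); e=d/n
        print("tx %.3f ty %.3f tz %.3f az %.3f"%((e[0]*c+e[1]*k)*10,(e[0]*k-e[1]*c)*10,-e[2]*10,-np.degrees(dy/n)/45)); y+=dy/n
E
python3 -c "
from h import *
plan([.563,-.333,.27],-np.pi/2,dirn=1)"
```

```text
tx 0.782 ty -0.240 tz -0.064 az -0.950
tx 0.737 ty 0.354 tz -0.064 az -0.950
tx 0.301 ty 0.761 tz -0.064 az -0.950
tx -0.295 ty 0.763 tz -0.064 az -0.950
tx -0.734 ty 0.360 tz -0.064 az -0.950
tx -0.784 ty -0.234 tz -0.064 az -0.950
```

Request:
arm_command(series=[{"tx":0.16,"ty":-0.05,"tz":-0.01,"az":-0.19},{"tx":0.31,"ty":-0.1,"tz":-0.03,"az":-0.38},{"tx":0.47,"ty":-0.14,"tz":-0.04,"az":-0.57},{"tx":0.63,"ty":-0.19,"tz":-0.05,"az":-0.76},{"tx":0.78,"ty":-0.24,"tz":-0.06,"az":-0.95}], jaw=1)

```text
$.series[0]: bad value
```

Request:
arm_command(series=[{"tx":0.15,"ty":0.07,"tz":-0.01,"az":-0.19},{"tx":0.29,"ty":0.14,"tz":-0.03,"az":-0.38},{"tx":0.44,"ty":0.21,"tz":-0.04,"az":-0.57},{"tx":0.59,"ty":0.28,"tz":-0.05,"az":-0.76},{"tx":0.74,"ty":0.35,"tz":-0.06,"az":-0.95}])

```text
$.series[0]: bad value
```

Request:
arm_command(series=[{"tx":0.06,"ty":0.15,"tz":-0.01,"az":-0.19},{"tx":0.12,"ty":0.3,"tz":-0.03,"az":-0.38},{"tx":0.18,"ty":0.46,"tz":-0.04,"az":-0.57},{"tx":0.24,"ty":0.61,"tz":-0.05,"az":-0.76},{"tx":0.3,"ty":0.76,"tz":-0.06,"az":-0.95}])

```text
$.series[0]: bad value
```

```bash
python3 -c "
from h import *
s=readout.sense();print(s['time_s'],s['position'],s['joints'],yaw_of(s['tool_rot']))
plan([.563,-.333,.27],-np.pi/2,dirn=1)"
```

```text
1.8 [ 0.14077324 -0.58328683  0.23134519] [-1.55168770e+00  1.04061915e-01  9.72858285e-02  1.56388632e+00
  7.92689859e-06  1.35310611e+00] 0.23679884427737324
tx 0.782 ty -0.240 tz -0.064 az -0.950
tx 0.737 ty 0.354 tz -0.064 az -0.950
tx 0.301 ty 0.761 tz -0.064 az -0.950
tx -0.295 ty 0.763 tz -0.064 az -0.950
tx -0.734 ty 0.360 tz -0.064 az -0.950
tx -0.784 ty -0.234 tz -0.064 az -0.950
```

Probably all six keys are required.

Request:
arm_command(series=[{"tx":0.16,"ty":-0.05,"tz":-0.01,"ax":0,"ay":0,"az":-0.19},{"tx":0.31,"ty":-0.1,"tz":-0.03,"ax":0,"ay":0,"az":-0.38},{"tx":0.47,"ty":-0.14,"tz":-0.04,"ax":0,"ay":0,"az":-0.57},{"tx":0.63,"ty":-0.19,"tz":-0.05,"ax":0,"ay":0,"az":-0.76},{"tx":0.78,"ty":-0.24,"tz":-0.06,"ax":0,"ay":0,"az":-0.95}], jaw=1)

```text
time_s: 2.3
position: [0.2116, -0.5413, 0.2374]
tool_rot: [0.0, 0.88, 0.475, 0.0]
contact_force: [-0.1, -0.9, 0.2]
width: 0.0855
```

Request:
arm_command(series=[{"tx":0.15,"ty":0.07,"tz":-0.01,"ax":0,"ay":0,"az":-0.19},{"tx":0.29,"ty":0.14,"tz":-0.03,"ax":0,"ay":0,"az":-0.38},{"tx":0.44,"ty":0.21,"tz":-0.04,"ax":0,"ay":0,"az":-0.57},{"tx":0.59,"ty":0.28,"tz":-0.05,"ax":0,"ay":0,"az":-0.76},{"tx":0.74,"ty":0.35,"tz":-0.06,"ax":0,"ay":0,"az":-0.95}])

```text
time_s: 2.8
position: [0.282, -0.4983, 0.2435]
tool_rot: [0.0, 0.645, 0.764, -0.0]
contact_force: [-0.2, 0.1, 0.6]
width: 0.0853
```

Request:
arm_command(series=[{"tx":0.06,"ty":0.15,"tz":-0.01,"ax":0,"ay":0,"az":-0.19},{"tx":0.12,"ty":0.3,"tz":-0.03,"ax":0,"ay":0,"az":-0.38},{"tx":0.18,"ty":0.46,"tz":-0.04,"ax":0,"ay":0,"az":-0.57},{"tx":0.24,"ty":0.61,"tz":-0.05,"ax":0,"ay":0,"az":-0.76},{"tx":0.3,"ty":0.76,"tz":-0.06,"ax":0,"ay":0,"az":-0.95}])

```text
time_s: 3.3
position: [0.3525, -0.4556, 0.2496]
tool_rot: [0.0, 0.32, 0.947, -0.0]
contact_force: [-0.8, -0.4, 0.4]
width: 0.0859
```

```bash
python3 -c "
from h import *
s=readout.sense();print(s['time_s'],s['position'],s['joints'],yaw_of(s['tool_rot']))
plan([.563,-.333,.27],-np.pi/2,dirn=1)"
```

```text
3.3 [ 0.35248665 -0.45561368  0.24956886] [-1.13924410e+00  3.51265510e-02  5.85423613e-02  1.59385997e+00
 -1.59051239e-05 -4.86798045e-01] 2.4891466200291252
tx -0.309 ty 0.751 tz -0.068 az -0.944
tx -0.735 ty 0.345 tz -0.068 az -0.944
tx -0.775 ty -0.242 tz -0.068 az -0.944
```

Request:
arm_command(series=[{"tx":-0.06,"ty":0.15,"tz":-0.01,"ax":0,"ay":0,"az":-0.19},{"tx":-0.12,"ty":0.3,"tz":-0.03,"ax":0,"ay":0,"az":-0.38},{"tx":-0.19,"ty":0.45,"tz":-0.04,"ax":0,"ay":0,"az":-0.57},{"tx":-0.25,"ty":0.6,"tz":-0.05,"ax":0,"ay":0,"az":-0.76},{"tx":-0.31,"ty":0.75,"tz":-0.07,"ax":0,"ay":0,"az":-0.944}])

```text
time_s: 3.8
position: [0.4232, -0.4144, 0.2565]
tool_rot: [0.0, -0.048, 0.999, -0.0]
contact_force: [-0.6, 0.7, 0.6]
width: 0.0855
```

Request:
arm_command(series=[{"tx":-0.15,"ty":0.07,"tz":-0.01,"ax":0,"ay":0,"az":-0.19},{"tx":-0.29,"ty":0.14,"tz":-0.03,"ax":0,"ay":0,"az":-0.38},{"tx":-0.44,"ty":0.21,"tz":-0.04,"ax":0,"ay":0,"az":-0.57},{"tx":-0.59,"ty":0.28,"tz":-0.05,"ax":0,"ay":0,"az":-0.76},{"tx":-0.735,"ty":0.345,"tz":-0.07,"ax":0,"ay":0,"az":-0.944}])

```text
time_s: 4.3
position: [0.4936, -0.3726, 0.2635]
tool_rot: [-0.0, -0.409, 0.913, -0.0]
contact_force: [0.7, -0.4, 0.0]
width: 0.0854
```

Request:
arm_command(series=[{"tx":-0.15,"ty":-0.05,"tz":-0.01,"ax":0,"ay":0,"az":-0.19},{"tx":-0.31,"ty":-0.1,"tz":-0.03,"ax":0,"ay":0,"az":-0.38},{"tx":-0.46,"ty":-0.14,"tz":-0.04,"ax":0,"ay":0,"az":-0.57},{"tx":-0.62,"ty":-0.19,"tz":-0.05,"ax":0,"ay":0,"az":-0.76},{"tx":-0.775,"ty":-0.24,"tz":-0.07,"ax":0,"ay":0,"az":-0.944}])

```text
time_s: 4.8
position: [0.5637, -0.3303, 0.2703]
tool_rot: [0.0, 0.714, -0.7, -0.0]
contact_force: [-0.3, 0.5, 0.5]
width: 0.0854
```

```bash
python3 -c "
from h import *
p=cam('wrist');s=readout.sense();print(s['time_s'],s['position'],s['joints'][5],yaw_of(s['tool_rot']),p['hand_eye'],p['fx'])
print([proj(p,[.563,-.333,z]) for z in (.12,.09,.04)])
show('w1',p['img'])
r=next(iter(best('driver_grip',p)),None)
if r: print(r[0],r[1],cv2.minAreaRect(np.argwhere(r[2])[:,::-1].astype(np.int32)))"
```

```text
4.85 [ 0.56529693 -0.32899771  0.27049961] -2.327529028438538 -1.540992036630933 [[-7.17157372e-04 -9.62676860e-01 -2.70652451e-01  6.87491788e-02]
 [ 9.99999629e-01 -5.61452921e-04 -6.52716688e-04  1.13779479e-04]
 [ 4.76396643e-04 -2.70652819e-01  9.62676906e-01 -1.42686871e-01]
 [ 0.00000000e+00  0.00000000e+00  0.00000000e+00  1.00000000e+00]] 340.6759214700423
[array([318.48808728, 219.3916407 ]), array([318.41806994, 212.54758085]), array([318.32521464, 203.47115515])]
0.66 [317.88951841 215.35694051] ((317.3793029785156, 215.4482879638672), (36.767677307128906, 31.19681739807129), 68.19859313964844)
```

View pics/w1.png

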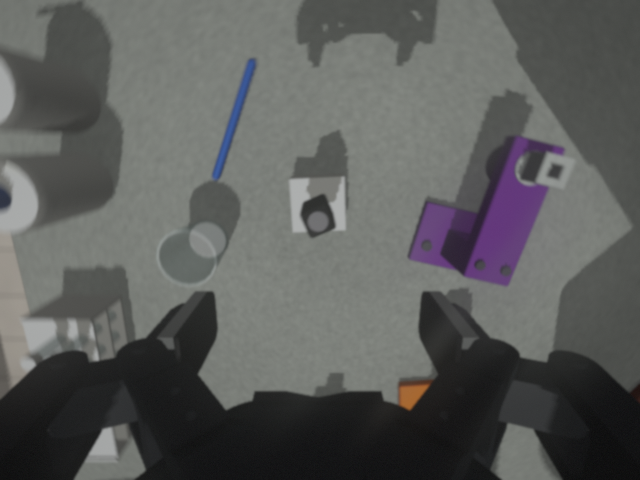

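Wrist view: the handle is at (318,216) in the white holder (318,204), turned by about 20° to the image; no other driver near it. A close crop should give its angle.

```bash
python3 -c "
from h import *
p=cam('wrist')
im=p['img'];show('w2',im,(280,170,360,250),7)
g=cv2.resize(cv2.cvtColor(im,cv2.COLOR_RGB2GRAY)[170:250,280:360],None,fx=8,fy=8,interpolation=2)
m=((g<62)*255).astype(np.uint8)
cs,_=cv2.findContours(m,0,2)
for c in cs:
    if cv2.contourArea(c)>3000:
        print(cv2.contourArea(c)/64,cv2.minAreaRect(c), [ (q[0]/8+[280,170]).round(1).tolist() for q in cv2.approxPolyDP(c,12,True)])
"
```

```text
438.1328125 ((313.185546875, 355.58245849609375), (278.3523254394531, 225.79782104492188), 68.96248626708984) [[323.6, 194.1], [306.8, 201.8], [303.8, 212.9], [309.0, 225.4], [308.5, 217.8], [312.8, 211.2], [319.5, 208.9], [326.0, 210.4], [331.5, 217.9], [328.5, 229.4], [336.0, 223.6], [327.4, 196.6]]
```

View pics/w2.png

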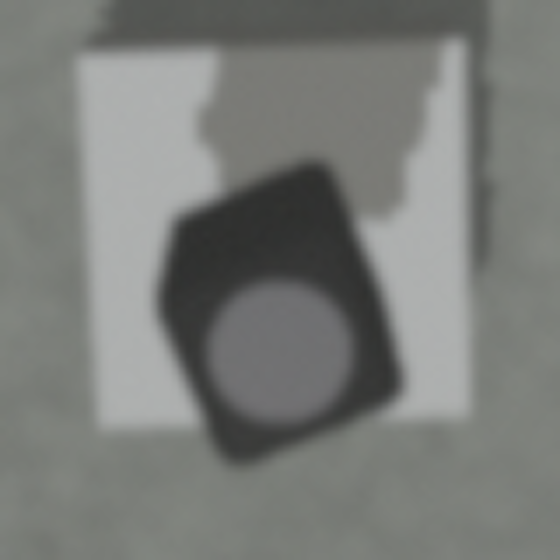

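```bash
python3 -c "
from h import *
p=cam('wrist');s=readout.sense();print(s['position'],yaw_of(s['tool_rot']))
f=lambda u,v,z:at_z(p,(280+u/7,170+v/7),z)
print('cap',f(279,351,.12))
def yw(a,b,z):
    d=f(*b,z)-f(*a,z); return np.degrees(np.arctan2(d[1],d[0]))%90, np.linalg.norm(d)
print(yw((258,459),(388,402),.12),yw((180,215),(315,160),.06),yw((165,318),(218,440),.12),yw((340,195),(398,370),.1))
# outline fit: projected hull of the handle box versus dark mask
g=cv2.cvtColor(p['img'],cv2.COLOR_RGB2GRAY); m=(g<62).astype(np.uint8); m[:170]=0;m[250:]=0;m[:,:280]=0;m[:,360:]=0
c=max(cv2.findContours(m,0,2)[0],key=cv2.contourArea); M=np.zeros_like(m);cv2.fillPoly(M,[cv2.convexHull(c)],1)
from scipy.optimize import minimize
big=cv2.resize(M[170:250,280:360].astype(np.float32),None,fx=8,fy=8,interpolation=1)>.5
def cost(v):
    x,y,a=v; P=[proj(p,[x+13*k*np.cos(a)/1e3-13*l*np.sin(a)/1e3,y+13*k*np.sin(a)/1e3+13*l*np.cos(a)/1e3,z]) for k in(-1,1) for l in(-1,1) for z in(.06,.12)]
    h=cv2.convexHull(((np.array(P)-[280,170]+.5)*8).astype(np.float32)); A=np.zeros(big.shape,np.uint8); cv2.fillPoly(A,[h.astype(np.int32)],1); return (A.astype(bool)^big).sum()/64
best_=min((minimize(cost,[.562,-.331,a],method='Nelder-Mead',options=dict(initial_simplex=[[.562,-.331,a],[.566,-.331,a],[.562,-.327,a],[.562,-.331,a+.1]])) for a in np.radians([0,15,30,45,60,75])),key=lambda r:r.fun)
print(best_.x,np.degrees(best_.x[2])%90,best_.fun,big.sum()/64)
"
```

```text
[ 0.56308047 -0.33073833  0.27026399] -1.5601141236017937
cap [ 0.56165609 -0.33237177  0.12      ]
(np.float64(25.144873699524936), np.float64(0.018082760302718725)) (np.float64(22.947712081860402), np.float64(0.021718520844800877)) (np.float64(23.210456040762224), np.float64(0.017135083184594283)) (np.float64(19.373666630621543), np.float64(0.025038287418308536))
[ 0.56296583 -0.33544303  1.79951756] 13.104761463667344 314.09375 817.625
```

```bash
python3 -c "
from h import *
plan([.562,-.332,.077],np.radians(-67),n=2)"
```

```text
tx 0.006 ty 0.005 tz 0.966 az -0.249
tx 0.005 ty 0.007 tz 0.966 az -0.249
```

Request:
arm_command(series=[{"tx":0,"ty":0,"tz":0.2,"ax":0,"ay":0,"az":-0.17},{"tx":0,"ty":0,"tz":0.4,"ax":0,"ay":0,"az":-0.34},{"tx":0.01,"ty":0.01,"tz":0.6,"ax":0,"ay":0,"az":-0.498},{"tx":0.01,"ty":0.01,"tz":0.8,"ax":0,"ay":0,"az":-0.498},{"tx":0.012,"ty":0.012,"tz":0.96,"ax":0,"ay":0,"az":-0.498}])

```text
time_s: 5.5
position: [0.5609, -0.3323, 0.1729]
tool_rot: [0.0, 0.833, -0.553, -0.001]
contact_force: [-0.4, -0.2, -0.1]
width: 0.0856
```

```bash
python3 -c "
from h import *
s=readout.sense();print(s['position'],np.degrees(yaw_of(s['tool_rot'])))
plan([.562,-.332,.077],np.radians(-67),n=1)"
```

```text
[ 0.56089549 -0.33232417  0.17292209] -67.19409999611494
tx 0.001 ty -0.011 tz 0.959 az -0.004
```

Request:
arm_command(series=[{"tx":0,"ty":-0.01,"tz":0.25,"ax":0,"ay":0,"az":0},{"tx":0,"ty":-0.01,"tz":0.5,"ax":0,"ay":0,"az":0},{"tx":0,"ty":-0.01,"tz":0.75,"ax":0,"ay":0,"az":0},{"tx":0,"ty":-0.01,"tz":0.96,"ax":0,"ay":0,"az":0},{"tx":0,"ty":-0.01,"tz":0.96,"ax":0,"ay":0,"az":0}])

```text
time_s: 6.0
position: [0.5596, -0.3308, 0.0734]
tool_rot: [-0.0, 0.832, -0.554, -0.003]
contact_force: [-0.6, 0.5, -0.5]
width: 0.0856
```

Request:
arm_command(series=[{"tx":0,"ty":0,"tz":0,"ax":0,"ay":0,"az":0},{"tx":0,"ty":0,"tz":0,"ax":0,"ay":0,"az":0},{"tx":0,"ty":0,"tz":0,"ax":0,"ay":0,"az":0},{"tx":0,"ty":0,"tz":0,"ax":0,"ay":0,"az":0},{"tx":0,"ty":0,"tz":0,"ax":0,"ay":0,"az":0}], jaw=0)

```text
time_s: 6.5
position: [0.5602, -0.3313, 0.0746]
tool_rot: [-0.0, 0.832, -0.555, -0.002]
contact_force: [-0.5, 0.6, 4.8]
width: 0.0257
```

```bash
python3 -c "
from h import *
s=readout.sense();print(s)
plan([.562,-.332,.17])
print('full');q=[.55,.0,.30];plan(q)"
```

```text
{'time_s': 6.5, 'joints': array([-7.34204341e-01,  2.92174419e-01,  2.30073681e-02,  1.30619651e+00,
       -5.19069438e-04, -2.70025713e+00]), 'qvel': array([ 9.19855711e-04,  1.77758291e-03,  3.04272834e-06, -2.64833251e-04,
        1.01270270e-03, -9.32389388e-05]), 'joint_torque': array([-3.89240049e-01, -6.13804293e+01,  4.71105337e+01,  8.33668699e-02,
       -1.74452146e-01,  4.58087859e-03]), 'position': array([ 0.56022785, -0.33125019,  0.07458989]), 'tool_rot': array([-7.64492288e-05,  8.32177465e-01, -5.54504630e-01, -2.29704148e-03]), 'contact_force': array([-0.47454503,  0.63239623,  4.76629595]), 'moment': array([ 0.0721492 , -0.12863767, -0.00965453]), 'width': 0.02572138642203108}
tx 0.014 ty -0.013 tz -0.954 az -0.000
full
tx -0.619 ty -0.236 tz -0.451 az -0.000
tx -0.619 ty -0.236 tz -0.451 az -0.000
tx -0.619 ty -0.236 tz -0.451 az -0.000
tx -0.619 ty -0.236 tz -0.451 az -0.000
tx -0.619 ty -0.236 tz -0.451 az -0.000
```

Request:
arm_command(series=[{"tx":0,"ty":0,"tz":-0.1,"ax":0,"ay":0,"az":0},{"tx":0,"ty":0,"tz":-0.3,"ax":0,"ay":0,"az":0},{"tx":0,"ty":0,"tz":-0.5,"ax":0,"ay":0,"az":0},{"tx":0,"ty":0,"tz":-0.75,"ax":0,"ay":0,"az":0},{"tx":0,"ty":0,"tz":-1,"ax":0,"ay":0,"az":0}])

```text
time_s: 7.0
position: [0.5603, -0.3313, 0.1759]
tool_rot: [-0.0, 0.832, -0.555, -0.003]
contact_force: [0.5, -0.4, -0.8]
width: 0.0253
```

```bash
python3 -c "
from h import *
s=readout.sense();print(s['position'],s['width'],s['contact_force'])
plan([.547,.13,.30],np.radians(-88))"
```

```text
[ 0.56027757 -0.33125892  0.17591376] 0.025328561618622798 [ 0.54379126 -0.35117078 -0.78641261]
tx -0.862 ty -0.331 tz -0.248 az 0.092
tx -0.883 ty -0.268 tz -0.248 az 0.092
tx -0.900 ty -0.204 tz -0.248 az 0.092
tx -0.912 ty -0.138 tz -0.248 az 0.092
tx -0.920 ty -0.072 tz -0.248 az 0.092
```

Request:
arm_command(series=[{"tx":-0.17,"ty":-0.07,"tz":-0.05,"ax":0,"ay":0,"az":0.02},{"tx":-0.34,"ty":-0.13,"tz":-0.1,"ax":0,"ay":0,"az":0.04},{"tx":-0.52,"ty":-0.2,"tz":-0.15,"ax":0,"ay":0,"az":0.055},{"tx":-0.69,"ty":-0.27,"tz":-0.2,"ax":0,"ay":0,"az":0.074},{"tx":-0.86,"ty":-0.33,"tz":-0.25,"ax":0,"ay":0,"az":0.092}])

```text
time_s: 7.5
position: [0.5575, -0.2384, 0.202]
tool_rot: [0.0, 0.811, -0.584, -0.003]
contact_force: [0.7, -0.4, -1.4]
width: 0.0252
```

Request:
arm_command(series=[{"tx":-0.18,"ty":-0.05,"tz":-0.05,"ax":0,"ay":0,"az":0.02},{"tx":-0.35,"ty":-0.11,"tz":-0.1,"ax":0,"ay":0,"az":0.04},{"tx":-0.53,"ty":-0.16,"tz":-0.15,"ax":0,"ay":0,"az":0.055},{"tx":-0.71,"ty":-0.21,"tz":-0.2,"ax":0,"ay":0,"az":0.074},{"tx":-0.88,"ty":-0.27,"tz":-0.25,"ax":0,"ay":0,"az":0.092}])

```text
time_s: 8.0
position: [0.555, -0.1456, 0.2282]
tool_rot: [0.0, 0.79, -0.614, -0.003]
contact_force: [1.5, -0.5, -1.0]
width: 0.0251
```

Request:
arm_command(series=[{"tx":-0.18,"ty":-0.04,"tz":-0.05,"ax":0,"ay":0,"az":0.02},{"tx":-0.36,"ty":-0.08,"tz":-0.1,"ax":0,"ay":0,"az":0.04},{"tx":-0.54,"ty":-0.12,"tz":-0.15,"ax":0,"ay":0,"az":0.055},{"tx":-0.72,"ty":-0.16,"tz":-0.2,"ax":0,"ay":0,"az":0.074},{"tx":-0.9,"ty":-0.2,"tz":-0.25,"ax":0,"ay":0,"az":0.092}])

```text
time_s: 8.5
position: [0.5519, -0.0527, 0.2544]
tool_rot: [0.0, 0.767, -0.642, -0.003]
contact_force: [0.5, -0.1, -1.2]
width: 0.0257
```

Request:
arm_command(series=[{"tx":-0.18,"ty":-0.03,"tz":-0.05,"ax":0,"ay":0,"az":0.02},{"tx":-0.36,"ty":-0.06,"tz":-0.1,"ax":0,"ay":0,"az":0.04},{"tx":-0.55,"ty":-0.08,"tz":-0.15,"ax":0,"ay":0,"az":0.055},{"tx":-0.73,"ty":-0.11,"tz":-0.2,"ax":0,"ay":0,"az":0.074},{"tx":-0.91,"ty":-0.14,"tz":-0.25,"ax":0,"ay":0,"az":0.092}])

```text
time_s: 9.0
position: [0.5495, 0.0401, 0.2805]
tool_rot: [0.001, 0.743, -0.67, -0.002]
contact_force: [0.2, -0.7, -1.5]
width: 0.0254
```

Request:
arm_command(series=[{"tx":-0.23,"ty":-0.02,"tz":-0.06,"ax":0,"ay":0,"az":0.02},{"tx":-0.46,"ty":-0.04,"tz":-0.12,"ax":0,"ay":0,"az":0.04},{"tx":-0.69,"ty":-0.06,"tz":-0.18,"ax":0,"ay":0,"az":0.06},{"tx":-0.92,"ty":-0.07,"tz":-0.25,"ax":0,"ay":0,"az":0.092},{"tx":-0.92,"ty":-0.07,"tz":-0.25,"ax":0,"ay":0,"az":0.092}])

```text
time_s: 9.5
position: [0.5466, 0.1345, 0.3074]
tool_rot: [0.0, 0.719, -0.695, -0.002]
contact_force: [0.4, 0.6, -1.9]
width: 0.0255
```

```bash
cat > look.py <<'E'
from h import *
import sys,pickle
p=cam('wrist');s=readout.sense();print(s['time_s'],s['position'],np.degrees(yaw_of(s['tool_rot'])),s['tool_rot'],s['moment'])
pickle.dump((p,s),open(sys.argv[1]+'.pkl','wb'))
print('head pred',proj(p,[.547,.098,.118]),'tip pred',proj(p,np.array(s['position'])+Rq(s['tool_rot'])@[0,0,.0646]))
show(sys.argv[1],p['img'])
E
python3 look.py w3
```

```text
9.55 [0.5467774  0.13322985 0.30676456] -88.07627994740102 [ 4.65590156e-04  7.18877045e-01 -6.95133892e-01 -2.10925619e-03] [ 0.00654821 -0.01343285  0.02467568]
head pred [317.96573792 175.67797858] tip pred [317.5595093  250.76344758]
```

View pics/w3.png

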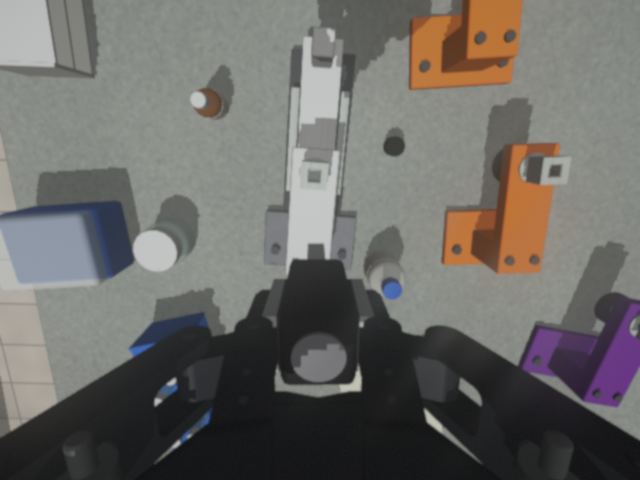

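Wrist view: the socket mouth is at (314,176), the block grip at (323,43), the held driver's shank tip at about (316,247), the stopper at (394,146) and the reagent cap at (391,288). Zooming in for the fit.

```bash
python3 -c "
from h import *
import pickle
p,s=pickle.load(open('w3.pkl','rb'))
show('w4',np.hstack([p['img'][150:210,280:350],p['img'][225:285,280:350],]),k=5.7)
for n in ('stand','setting_block'): pass
print(at_z(p,(314,176),.118),at_z(p,(323,33),.086))"
```

```text
[0.55080951 0.09843041 0.118     ] [ 0.54641474 -0.0328009   0.086     ]
```

View pics/w4.png

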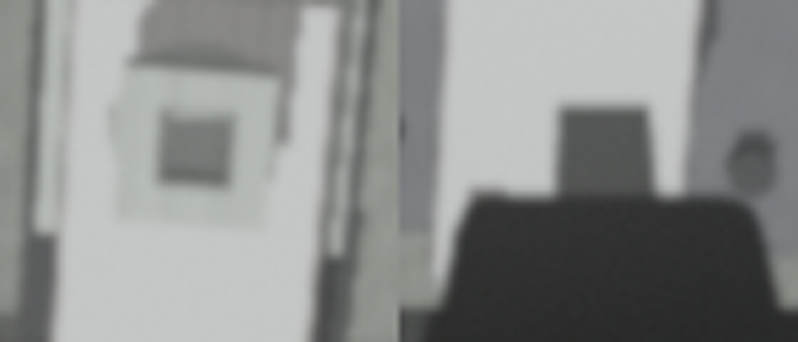

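```bash
python3 -c "
from h import *
import pickle
p,s=pickle.load(open('w3.pkl','rb'))
f=lambda u,v,z:at_z(p,(280+u/5.7-.4,150+v/5.7-.4),z)
C=[f(*c,.118) for c in((125,65),(280,72),(268,225),(115,218))]
for i in range(4):
    d=C[(i+1)%4]-C[i]; print(np.linalg.norm(d),(np.degrees(np.arctan2(d[1],d[0]))+45)%90-45)
print('head',np.mean(C,0),f(195,147,.118))
d=at_z(p,(323,33),.086)-np.mean(C,0);print('axis yaw from grip',np.degrees(np.arctan2(d[0],-d[1])))
R=Rq(s['tool_rot']);P=np.array(s['position'])
for z in (.0616,.0646,.0676): print(z,proj(p,P+R@[.005,0,z]))
o,dd=ray(p,(280+(603-399)/5.7-.4,225+105/5.7-.4)); o=R.T@(o-P); dd=R.T@dd
for z in (.0616,.0646,.0676): print(o+dd*(z-o[2])/dd[2])
print(R[:,2])"
```

```text
0.025931643101518458 -0.6679136789623499
0.025639554991385243 -2.2050282204136806
0.02614752688357283 -0.7673596763253059
0.02560089759912664 -2.690652696927259
head [0.5506796  0.09764645 0.118     ] [0.55100921 0.09785495 0.118     ]
axis yaw from grip -1.8725660547610259
0.0616 [317.54612661 244.67176666]
0.0646 [317.55183285 243.29622568]
0.0676 [317.55738931 241.95679351]
[ 0.00608444 -0.00135321  0.0616    ]
[ 0.00518393 -0.00137756  0.0646    ]
[ 0.00428343 -0.00140191  0.0676    ]
[-0.00367989  0.00226303 -0.99999067]
```

```bash
python3 -c "
from h import *
plan([.5494,.0978,.197],np.radians(-91.7),n=2)"
```

```text
tx 0.177 ty -0.007 tz 0.549 az 0.040
tx 0.177 ty -0.013 tz 0.549 az 0.040
```

Request:
arm_command(series=[{"tx":0.12,"ty":0,"tz":0.15,"ax":0,"ay":0,"az":0.03},{"tx":0.24,"ty":-0.01,"tz":0.35,"ax":0,"ay":0,"az":0.06},{"tx":0.353,"ty":-0.02,"tz":0.6,"ax":0,"ay":0,"az":0.08},{"tx":0.353,"ty":-0.02,"tz":0.85,"ax":0,"ay":0,"az":0.08},{"tx":0.353,"ty":-0.02,"tz":1,"ax":0,"ay":0,"az":0.08}])

```text
time_s: 10.05
position: [0.5487, 0.0971, 0.2046]
tool_rot: [-0.001, -0.696, 0.718, 0.003]
contact_force: [0.1, -0.3, 0.1]
width: 0.0251
```

```bash
python3 look.py w5; python3 -c "
from h import *
import pickle
p,s=pickle.load(open('w5.pkl','rb'))
P=np.array(s['position']);R=Rq(s['tool_rot'])
print('tip',P+R@[0,-.0014,.0646],R[:,2])
print(proj(p,P+R@[0.005,-.0014,.0646]),proj(p,[.5508,.0978,.118]))
show('w5c',p['img'],(270,180,370,270),7)"
```

```text
10.1 [0.54806066 0.09755146 0.2026616 ] -91.7114752163382 [-0.00221289 -0.69646387  0.71757844  0.00379112] [ 0.02801026  0.02239781 -0.02835834]
head pred [319.3947552  244.01738332] tip pred [318.92145629 252.65959984]
tip [0.54891369 0.09766203 0.13805216] [-0.00845659  0.00235846 -0.99996146]
[316.74052319 245.2593644 ] [313.98267147 243.91471287]
```

View pics/w5c.png

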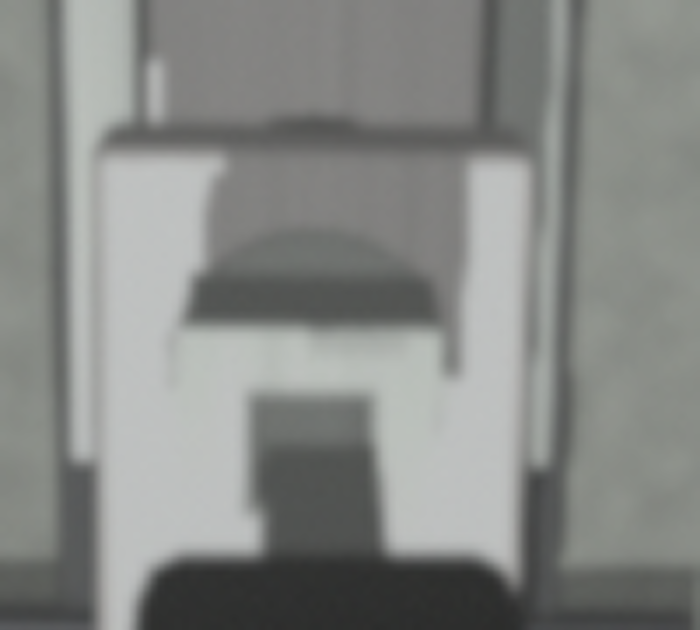

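Request:
arm_command(series=[{"tx":0,"ty":0,"tz":0,"ax":0,"ay":0,"az":0},{"tx":0,"ty":0,"tz":0,"ax":0,"ay":0,"az":0},{"tx":0,"ty":0,"tz":0,"ax":0,"ay":0,"az":0},{"tx":0,"ty":0,"tz":0,"ax":0,"ay":0,"az":0},{"tx":0,"ty":0,"tz":0,"ax":0,"ay":0,"az":0}])

```text
time_s: 10.6
position: [0.5484, 0.0976, 0.2034]
tool_rot: [-0.002, -0.697, 0.718, 0.003]
contact_force: [0.9, 0.2, -1.4]
width: 0.0253
```

```bash
python3 -c "
from h import *
import pickle
p,s=pickle.load(open('w5.pkl','rb'))
psi=np.radians(-1.7); ey=np.array([-np.sin(psi),np.cos(psi),0])
H=np.array([.5508,.0978,.118])
print('pred socket front',proj(p,H-.0056*ey),'meas (314.2,235.9)')
print('pred head front',proj(p,H-.013*ey),'meas (314.5,226.2)')
print('meas head world',at_z(p,(314.5,226.2),.118)+.013*ey, at_z(p,(314.2,235.9),.118)+.0056*ey)
P=np.array(s['position']);R=Rq(s['tool_rot'])
o,dd=ray(p,(315.3,243.2)); o=R.T@(o-P); dd=R.T@dd; q=o+dd*(.0646-o[2])/dd[2]-[.005,0,0]
print('tip tool',q,'world',P+R@q)
s=readout.sense(); print(s['position'],np.degrees(yaw_of(s['tool_rot'])),Rq(s['tool_rot'])[:,2],s['moment'],s['contact_force'])
R=Rq(s['tool_rot']);print('tip now',s['position']+R@q)
"
```

```text
pred socket front [313.94875012 236.24269881] meas (314.2,235.9)
pred head front [313.90325229 225.95242423] meas (314.5,226.2)
meas head world [0.5503929  0.09798987 0.118     ] [0.55061625 0.09755738 0.118     ]
tip tool [ 0.00138071 -0.00232096  0.0646    ] world [0.54979297 0.09625445 0.1380414 ]
[0.54839586 0.09763561 0.20338552] -91.69992797585462 [-0.00740721  0.00232692 -0.99996986] [ 0.03854134 -0.02018787  0.00787174] [ 0.90323199  0.18611861 -1.39578271]
tip now [0.55019627 0.09633701 0.13876721]
```

Request:
arm_command(series=[{"tx":-0.0095,"ty":0.002,"tz":0.03,"ax":0.0094,"ay":0.003,"az":0},{"tx":-0.0095,"ty":0.002,"tz":0.09,"ax":0.0094,"ay":0.003,"az":0},{"tx":-0.0095,"ty":0.002,"tz":0.15,"ax":0.0094,"ay":0.003,"az":0},{"tx":-0.0095,"ty":0.002,"tz":0.19,"ax":0.0094,"ay":0.003,"az":0},{"tx":-0.0095,"ty":0.002,"tz":0.21,"ax":0.0094,"ay":0.003,"az":0}])

```text
time_s: 11.1
position: [0.5479, 0.0986, 0.182]
tool_rot: [-0.0, -0.697, 0.718, 0.0]
contact_force: [-2.8, 0.5, 5.0]
width: 0.0251
```

Request:
arm_command(series=[{"tx":0,"ty":0,"tz":0.01,"ax":0,"ay":0,"az":0},{"tx":0,"ty":0,"tz":0.02,"ax":0,"ay":0,"az":0},{"tx":0,"ty":0,"tz":0.03,"ax":0,"ay":0,"az":0},{"tx":0,"ty":0,"tz":0.035,"ax":0,"ay":0,"az":0},{"tx":0,"ty":0,"tz":0.035,"ax":0,"ay":0,"az":0}])

```text
time_s: 11.6
position: [0.5484, 0.0989, 0.1799]
tool_rot: [0.001, -0.697, 0.717, -0.0]
contact_force: [-1.9, 2.7, 8.7]
width: 0.0255
```

```bash
cat > st.py <<'E'
from h import *
s=readout.sense(); print(s['time_s'],s['position'],'yaw',round(np.degrees(yaw_of(s['tool_rot'])),2),'z',Rq(s['tool_rot'])[:,2].round(4),'F',s['contact_force'].round(2),'M',s['moment'].round(3),'j6',s['joints'][5].round(3),s['joint_torque'][5].round(3),s['width'])
E
python3 st.py
```

```text
11.6 [0.548352   0.09890137 0.17991309] yaw -91.69 z [ 1.3e-03  2.0e-04 -1.0e+00] F [-1.89  2.68  8.68] M [ 0.558  0.557 -0.034] j6 -1.598 -0.008 0.025505256955649747
```

Request:
arm_command(series=[{"tx":-0.004,"ty":0.003,"tz":0,"ax":0,"ay":0,"az":0},{"tx":-0.008,"ty":0.005,"tz":0,"ax":0,"ay":0,"az":0},{"tx":-0.008,"ty":0.005,"tz":0.015,"ax":0,"ay":0,"az":0},{"tx":-0.008,"ty":0.005,"tz":0.03,"ax":0,"ay":0,"az":0},{"tx":-0.008,"ty":0.005,"tz":0.04,"ax":0,"ay":0,"az":0}])

```text
time_s: 12.1
position: [0.5484, 0.0998, 0.1758]
tool_rot: [0.001, -0.697, 0.717, -0.001]
contact_force: [4.2, 1.5, 2.2]
width: 0.0252
```

```bash
python3 st.py;  python3 -c "
from h import *
p=cam('wrist');show('w6c',p['img'],(270,180,370,270),7)"
```

```text
12.1 [0.54842823 0.09976577 0.17578532] yaw -91.69 z [ 2.4e-03  4.0e-04 -1.0e+00] F [4.2  1.51 2.2 ] M [ 0.273 -0.997  0.039] j6 -1.596 -0.001 0.02516929918194097
```

View pics/w6c.png

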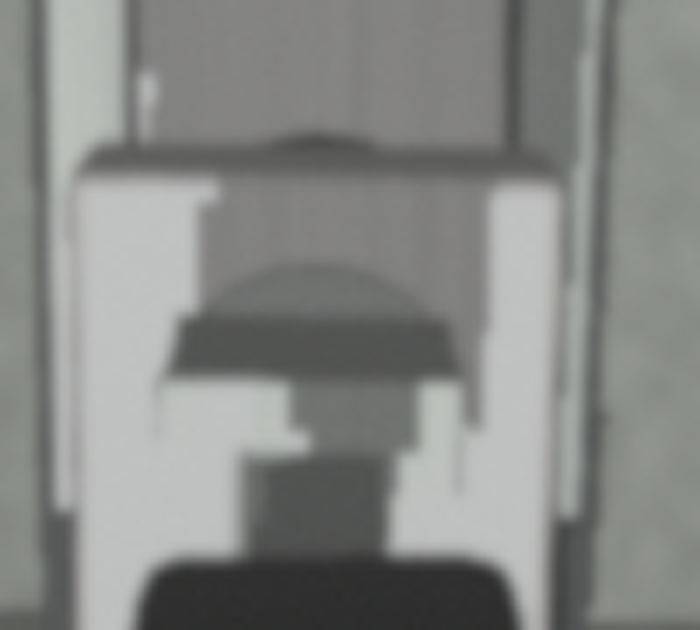

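Request:
arm_command(series=[{"tx":0,"ty":-0.003,"tz":0.01,"ax":0,"ay":0,"az":0},{"tx":0,"ty":-0.005,"tz":0.02,"ax":0,"ay":0,"az":0},{"tx":0,"ty":-0.005,"tz":0.04,"ax":0,"ay":0,"az":0},{"tx":0,"ty":-0.005,"tz":0.055,"ax":0,"ay":0,"az":0},{"tx":0,"ty":-0.005,"tz":0.06,"ax":0,"ay":0,"az":0}])

```text
time_s: 12.65
position: [0.5488, 0.0998, 0.1694]
tool_rot: [0.001, -0.697, 0.717, -0.0]
contact_force: [2.2, 1.8, 0.2]
width: 0.0254
```

```bash
python3 st.py
```

```text
12.65 [0.54876986 0.09977644 0.16935158] yaw -91.69 z [ 1.9e-03  5.0e-04 -1.0e+00] F [2.22 1.8  0.19] M [ 0.324 -0.468 -0.019] j6 -1.596 -0.004 0.025383255826618094
```

The driver is about 13 mm deep in the socket. Now turning clockwise, shifting with each turn so it rotates about the driver's axis rather than the TCP.

Request:
arm_command(series=[{"tx":-0.003,"ty":-0.003,"tz":0.001,"ax":0,"ay":0,"az":0.076},{"tx":-0.004,"ty":-0.005,"tz":0.002,"ax":0,"ay":0,"az":0.153},{"tx":-0.005,"ty":-0.006,"tz":0.003,"ax":0,"ay":0,"az":0.229},{"tx":-0.006,"ty":-0.008,"tz":0.004,"ax":0,"ay":0,"az":0.306},{"tx":-0.007,"ty":-0.009,"tz":0.005,"ax":0,"ay":0,"az":0.382}])

```text
time_s: 13.15
position: [0.5498, 0.1005, 0.1688]
tool_rot: [0.001, -0.581, 0.814, -0.0]
contact_force: [2.8, 1.9, -0.0]
width: 0.0253
```

```bash
python3 st.py
```

```text
13.15 [0.5498186  0.10050436 0.16879737] yaw -109.02 z [ 2.2e-03  6.0e-04 -1.0e+00] F [ 2.77  1.95 -0.02] M [ 0.287 -0.769 -0.002] j6 -1.293 -0.932 0.025316752260342
```

Request:
arm_command(series=[{"tx":-0.001,"ty":-0.001,"tz":0.001,"ax":0,"ay":0,"az":0.076},{"tx":-0.002,"ty":-0.002,"tz":0.002,"ax":0,"ay":0,"az":0.153},{"tx":-0.002,"ty":-0.004,"tz":0.003,"ax":0,"ay":0,"az":0.229},{"tx":-0.003,"ty":-0.005,"tz":0.004,"ax":0,"ay":0,"az":0.306},{"tx":-0.004,"ty":-0.006,"tz":0.005,"ax":0,"ay":0,"az":0.382}])

```text
time_s: 13.65
position: [0.5506, 0.1006, 0.1683]
tool_rot: [0.001, -0.451, 0.892, -0.0]
contact_force: [2.5, 0.7, 0.3]
width: 0.0257
```

```bash
python3 st.py
```

```text
13.65 [0.55059607 0.10063355 0.16833192] yaw -126.34 z [ 2.4e-03  5.0e-04 -1.0e+00] F [2.51 0.68 0.25] M [ 0.141 -0.607  0.006] j6 -0.99 -0.933 0.025739922668868785
```

Request:
arm_command(series=[{"tx":-0.002,"ty":-0.003,"tz":0.001,"ax":0,"ay":0,"az":0.064},{"tx":-0.003,"ty":-0.005,"tz":0.002,"ax":0,"ay":0,"az":0.127},{"tx":-0.003,"ty":-0.006,"tz":0.002,"ax":0,"ay":0,"az":0.191},{"tx":-0.004,"ty":-0.007,"tz":0.003,"ax":0,"ay":0,"az":0.255},{"tx":-0.005,"ty":-0.008,"tz":0.004,"ax":0,"ay":0,"az":0.318}])

```text
time_s: 14.15
position: [0.5513, 0.1005, 0.1679]
tool_rot: [0.001, -0.336, 0.942, -0.0]
contact_force: [1.3, 0.5, 1.4]
width: 0.0257
```

```bash
python3 st.py
```

```text
14.15 [0.55134514 0.10053689 0.16787961] yaw -140.77 z [ 2.e-03  4.e-04 -1.e+00] F [1.31 0.52 1.42] M [ 0.255 -0.298  0.01 ] j6 -0.738 -0.768 0.025658701913578524
```

Request:
arm_command(series=[{"tx":-0.001,"ty":-0.001,"tz":0.001,"ax":0,"ay":0,"az":0.064},{"tx":-0.001,"ty":-0.002,"tz":0.002,"ax":0,"ay":0,"az":0.127},{"tx":-0.002,"ty":-0.003,"tz":0.002,"ax":0,"ay":0,"az":0.191},{"tx":-0.003,"ty":-0.004,"tz":0.003,"ax":0,"ay":0,"az":0.255},{"tx":-0.003,"ty":-0.005,"tz":0.004,"ax":0,"ay":0,"az":0.318}])

```text
time_s: 14.65
position: [0.5518, 0.1003, 0.1675]
tool_rot: [0.001, -0.215, 0.977, -0.0]
contact_force: [1.6, 1.2, 0.4]
width: 0.0254
```

```bash
python3 st.py
```

```text
14.65 [0.55181049 0.10031363 0.16748105] yaw -155.19 z [ 1.8e-03  3.0e-04 -1.0e+00] F [1.6  1.15 0.42] M [ 0.168 -0.388  0.029] j6 -0.487 -0.763 0.025379867060045146
```

Request:
arm_command(series=[{"tx":-0.001,"ty":-0.001,"tz":0.001,"ax":0,"ay":0,"az":0.051},{"tx":-0.001,"ty":-0.002,"tz":0.001,"ax":0,"ay":0,"az":0.102},{"tx":-0.002,"ty":-0.003,"tz":0.002,"ax":0,"ay":0,"az":0.153},{"tx":-0.002,"ty":-0.004,"tz":0.003,"ax":0,"ay":0,"az":0.204},{"tx":-0.003,"ty":-0.004,"tz":0.003,"ax":0,"ay":0,"az":0.255}])

```text
time_s: 15.15
position: [0.5522, 0.1, 0.1672]
tool_rot: [0.001, -0.115, 0.993, -0.0]
contact_force: [1.7, 0.5, -0.4]
width: 0.0254
```

```bash
python3 st.py
```

```text
15.15 [0.55218064 0.10004271 0.16720431] yaw -166.76 z [ 1.7e-03  2.0e-04 -1.0e+00] F [ 1.7   0.47 -0.4 ] M [ 0.188 -0.446  0.09 ] j6 -0.285 -0.626 0.025412642371328502
```

Request:
arm_command(series=[{"tx":-0.001,"ty":-0.001,"tz":0.001,"ax":0,"ay":0,"az":0.051},{"tx":-0.001,"ty":-0.002,"tz":0.001,"ax":0,"ay":0,"az":0.102},{"tx":-0.002,"ty":-0.003,"tz":0.002,"ax":0,"ay":0,"az":0.153},{"tx":-0.002,"ty":-0.004,"tz":0.003,"ax":0,"ay":0,"az":0.204},{"tx":-0.003,"ty":-0.004,"tz":0.003,"ax":0,"ay":0,"az":0.255}])

```text
time_s: 15.65
position: [0.5525, 0.0997, 0.1669]
tool_rot: [0.001, -0.015, 1.0, 0.0]
contact_force: [1.3, 0.4, 1.4]
width: 0.0256
```

```bash
python3 st.py
```

```text
15.65 [0.55250813 0.09968419 0.16687649] yaw -178.33 z [ 1.6e-03  1.0e-04 -1.0e+00] F [1.29 0.39 1.44] M [ 0.201 -0.474 -0.004] j6 -0.084 -0.626 0.025609465999799373
```

```bash
cat >> st.py <<'E'
v=s['qvel'][5]; t=s['joint_torque'][5]; print('qv6 %.4f tq6 %.4f ratio %.4f'%(v,t,t/v if v else 0))
E
python3 st.py|tail -1
```

```text
qv6 0.3998 tq6 -0.6258 ratio -1.5654
```

Request:
arm_command(series=[{"tx":-0.001,"ty":-0.001,"tz":0.001,"ax":0,"ay":0,"az":0.051},{"tx":-0.001,"ty":-0.002,"tz":0.001,"ax":0,"ay":0,"az":0.102},{"tx":-0.002,"ty":-0.003,"tz":0.002,"ax":0,"ay":0,"az":0.153},{"tx":-0.002,"ty":-0.004,"tz":0.003,"ax":0,"ay":0,"az":0.204},{"tx":-0.003,"ty":-0.004,"tz":0.003,"ax":0,"ay":0,"az":0.255}])

```text
time_s: 16.15
position: [0.5528, 0.0993, 0.1666]
tool_rot: [0.001, 0.086, 0.996, 0.0]
contact_force: [1.2, -0.0, -0.1]
width: 0.0254
```

```bash
python3 st.py
```

```text
16.15 [0.55275611 0.09927461 0.16655893] yaw 170.11 z [ 0.0015 -0.     -1.    ] F [ 1.23 -0.01 -0.12] M [ 0.214 -0.464  0.05 ] j6 0.117 -0.626 0.02543534776813101
qv6 0.3963 tq6 -0.6258 ratio -1.5791
```

Request:
arm_command(series=[{"tx":-0.001,"ty":-0.001,"tz":0.001,"ax":0,"ay":0,"az":0.051},{"tx":-0.001,"ty":-0.002,"tz":0.001,"ax":0,"ay":0,"az":0.102},{"tx":-0.002,"ty":-0.003,"tz":0.002,"ax":0,"ay":0,"az":0.153},{"tx":-0.002,"ty":-0.004,"tz":0.003,"ax":0,"ay":0,"az":0.204},{"tx":-0.003,"ty":-0.004,"tz":0.003,"ax":0,"ay":0,"az":0.255}])

```text
time_s: 16.65
position: [0.5529, 0.0988, 0.1663]
tool_rot: [0.001, 0.186, 0.983, 0.0]
contact_force: [1.6, 2.0, 1.1]
width: 0.0253
```

```bash
python3 st.py
```

```text
16.65 [0.55293232 0.09883342 0.16627383] yaw 158.54 z [ 1.4e-03 -1.0e-04 -1.0e+00] F [1.62 2.03 1.08] M [ 0.205 -0.42  -0.027] j6 0.319 -0.626 0.025337890608129052
qv6 0.3957 tq6 -0.6259 ratio -1.5819
```

Request:
arm_command(series=[{"tx":-0.001,"ty":-0.001,"tz":0.001,"ax":0,"ay":0,"az":0.051},{"tx":-0.001,"ty":-0.002,"tz":0.001,"ax":0,"ay":0,"az":0.102},{"tx":-0.002,"ty":-0.003,"tz":0.002,"ax":0,"ay":0,"az":0.153},{"tx":-0.002,"ty":-0.004,"tz":0.003,"ax":0,"ay":0,"az":0.204},{"tx":-0.003,"ty":-0.004,"tz":0.003,"ax":0,"ay":0,"az":0.255}])

```text
time_s: 17.15
position: [0.553, 0.0983, 0.1659]
tool_rot: [0.001, 0.284, 0.959, 0.0]
contact_force: [1.3, 0.9, 0.7]
width: 0.0254
```

```bash
python3 st.py
```

```text
17.15 [0.55299574 0.0983359  0.16594493] yaw 146.97 z [ 1.3e-03 -1.0e-04 -1.0e+00] F [1.27 0.87 0.72] M [ 0.301 -0.443  0.028] j6 0.52 -0.626 0.025352429294400968
qv6 0.3982 tq6 -0.6261 ratio -1.5724
```

Request:
arm_command(series=[{"tx":-0.001,"ty":-0.001,"tz":0.001,"ax":0,"ay":0,"az":0.051},{"tx":-0.001,"ty":-0.002,"tz":0.001,"ax":0,"ay":0,"az":0.102},{"tx":-0.002,"ty":-0.003,"tz":0.002,"ax":0,"ay":0,"az":0.153},{"tx":-0.002,"ty":-0.004,"tz":0.003,"ax":0,"ay":0,"az":0.204},{"tx":-0.003,"ty":-0.004,"tz":0.003,"ax":0,"ay":0,"az":0.255}])

```text
time_s: 17.65
position: [0.5529, 0.0979, 0.1656]
tool_rot: [0.001, 0.379, 0.925, 0.0]
contact_force: [1.8, 0.9, 0.0]
width: 0.0254
```

```bash
python3 st.py
```

```text
17.65 [0.55292496 0.09785319 0.16560392] yaw 135.41 z [ 1.1e-03 -1.0e-04 -1.0e+00] F [1.8  0.93 0.  ] M [ 0.317 -0.455  0.071] j6 0.721 -0.626 0.025359851659129573
qv6 0.3978 tq6 -0.6257 ratio -1.5731
```

Request:
arm_command(series=[{"tx":-0.001,"ty":-0.001,"tz":0.001,"ax":0,"ay":0,"az":0.051},{"tx":-0.001,"ty":-0.002,"tz":0.001,"ax":0,"ay":0,"az":0.102},{"tx":-0.002,"ty":-0.003,"tz":0.002,"ax":0,"ay":0,"az":0.153},{"tx":-0.002,"ty":-0.004,"tz":0.003,"ax":0,"ay":0,"az":0.204},{"tx":-0.003,"ty":-0.004,"tz":0.003,"ax":0,"ay":0,"az":0.255}])

```text
time_s: 18.15
position: [0.5528, 0.0974, 0.1653]
tool_rot: [0.0, 0.471, 0.882, 0.0]
contact_force: [0.7, 1.2, 0.4]
width: 0.0253
```

```bash
python3 st.py
```

```text
18.15 [0.55280254 0.09735918 0.16525086] yaw 123.84 z [ 1.e-03 -1.e-04 -1.e+00] F [0.67 1.18 0.43] M [ 0.268 -0.47   0.052] j6 0.921 -0.625 0.025258843744284012
qv6 0.3954 tq6 -0.6253 ratio -1.5813
```

Request:
arm_command(series=[{"tx":-0.001,"ty":-0.001,"tz":0.001,"ax":0,"ay":0,"az":0.051},{"tx":-0.001,"ty":-0.002,"tz":0.001,"ax":0,"ay":0,"az":0.102},{"tx":-0.002,"ty":-0.003,"tz":0.002,"ax":0,"ay":0,"az":0.153},{"tx":-0.002,"ty":-0.004,"tz":0.003,"ax":0,"ay":0,"az":0.204},{"tx":-0.003,"ty":-0.004,"tz":0.003,"ax":0,"ay":0,"az":0.255}])

```text
time_s: 18.65
position: [0.5526, 0.0969, 0.1649]
tool_rot: [0.0, 0.557, 0.83, 0.0]
contact_force: [1.7, -0.1, 0.3]
width: 0.026
```

```bash
python3 st.py
```

```text
18.65 [0.5525884  0.09690933 0.16494273] yaw 112.28 z [ 9.e-04 -0.e+00 -1.e+00] F [ 1.67 -0.15  0.32] M [ 0.403 -0.514 -0.002] j6 1.122 -0.625 0.025993211876321167
qv6 0.3970 tq6 -0.6249 ratio -1.5741
```

Request:
arm_command(series=[{"tx":-0.001,"ty":-0.001,"tz":0.001,"ax":0,"ay":0,"az":0.051},{"tx":-0.001,"ty":-0.002,"tz":0.001,"ax":0,"ay":0,"az":0.102},{"tx":-0.002,"ty":-0.003,"tz":0.002,"ax":0,"ay":0,"az":0.153},{"tx":-0.002,"ty":-0.004,"tz":0.003,"ax":0,"ay":0,"az":0.204},{"tx":-0.003,"ty":-0.004,"tz":0.003,"ax":0,"ay":0,"az":0.255}])

```text
time_s: 19.15
position: [0.5523, 0.0965, 0.1646]
tool_rot: [0.0, 0.638, 0.77, 0.0]
contact_force: [0.8, 0.9, 0.5]
width: 0.025
```

```bash
python3 st.py
```

```text
19.15 [0.55227921 0.09653382 0.16462393] yaw 100.72 z [ 9.e-04  0.e+00 -1.e+00] F [0.78 0.85 0.49] M [ 0.344 -0.507  0.083] j6 1.324 -0.615 0.02495968015006931
qv6 0.3964 tq6 -0.6154 ratio -1.5526
```

Request:
arm_command(series=[{"tx":-0.001,"ty":-0.001,"tz":0.001,"ax":0,"ay":0,"az":0.051},{"tx":-0.001,"ty":-0.002,"tz":0.001,"ax":0,"ay":0,"az":0.102},{"tx":-0.002,"ty":-0.003,"tz":0.002,"ax":0,"ay":0,"az":0.153},{"tx":-0.002,"ty":-0.004,"tz":0.003,"ax":0,"ay":0,"az":0.204},{"tx":-0.003,"ty":-0.004,"tz":0.003,"ax":0,"ay":0,"az":0.255}])

```text
time_s: 19.65
position: [0.5519, 0.0962, 0.1644]
tool_rot: [0.0, 0.712, 0.702, 0.0]
contact_force: [1.9, 1.8, 1.5]
width: 0.0254
```

```bash
python3 st.py
```

```text
19.65 [0.55192556 0.09622172 0.16435883] yaw 89.15 z [ 9.e-04  1.e-04 -1.e+00] F [1.87 1.8  1.49] M [ 0.35  -0.465  0.03 ] j6 1.525 -0.597 0.025449093529251288
qv6 0.3971 tq6 -0.5974 ratio -1.5044
```

Request:
arm_command(series=[{"tx":-0.001,"ty":-0.001,"tz":0.001,"ax":0,"ay":0,"az":0.051},{"tx":-0.001,"ty":-0.002,"tz":0.001,"ax":0,"ay":0,"az":0.102},{"tx":-0.002,"ty":-0.003,"tz":0.002,"ax":0,"ay":0,"az":0.153},{"tx":-0.002,"ty":-0.004,"tz":0.003,"ax":0,"ay":0,"az":0.204},{"tx":-0.003,"ty":-0.004,"tz":0.003,"ax":0,"ay":0,"az":0.255}])

```text
time_s: 20.15
position: [0.5515, 0.096, 0.1641]
tool_rot: [0.0, 0.779, 0.627, 0.0]
contact_force: [1.4, 1.1, 0.5]
width: 0.0253
```

```bash
python3 st.py
```

```text
20.15 [0.55147743 0.09596271 0.16407093] yaw 77.59 z [ 9.e-04  2.e-04 -1.e+00] F [1.35 1.08 0.51] M [ 0.356 -0.446  0.068] j6 1.726 -0.578 0.025318420206104017
qv6 0.3950 tq6 -0.5780 ratio -1.4633
```

J6 torque has been ramping since about 2.8 rad of turn, so I take that as contact; I estimate about 4.7 N now. Releasing the driver and rising.

Request:
arm_command(series=[{"tx":0,"ty":0,"tz":0,"ax":0,"ay":0,"az":0},{"tx":0,"ty":0,"tz":0,"ax":0,"ay":0,"az":0},{"tx":0,"ty":0,"tz":0,"ax":0,"ay":0,"az":0},{"tx":0,"ty":0,"tz":0,"ax":0,"ay":0,"az":0},{"tx":0,"ty":0,"tz":0,"ax":0,"ay":0,"az":0}])

```text
time_s: 20.65
position: [0.5514, 0.096, 0.1641]
tool_rot: [0.0, 0.779, 0.627, 0.0]
contact_force: [3.1, 0.6, 1.0]
width: 0.0256
```

```bash
python3 st.py
```

```text
20.65 [0.5514494  0.09599198 0.16405744] yaw 77.61 z [ 8.e-04  2.e-04 -1.e+00] F [3.14 0.61 0.99] M [ 0.358 -0.559  0.097] j6 1.726 0.053 0.02561997919224524
qv6 0.0026 tq6 0.0525 ratio 19.9454
```

Request:
arm_command(series=[{"tx":0,"ty":0,"tz":0,"ax":0,"ay":0,"az":0},{"tx":0,"ty":0,"tz":0,"ax":0,"ay":0,"az":0},{"tx":0,"ty":0,"tz":0,"ax":0,"ay":0,"az":0},{"tx":0,"ty":0,"tz":0,"ax":0,"ay":0,"az":0},{"tx":0,"ty":0,"tz":0,"ax":0,"ay":0,"az":0}], jaw=0.8)

```text
time_s: 21.15
position: [0.5514, 0.0959, 0.164]
tool_rot: [0.0, 0.779, 0.627, 0.0]
contact_force: [-0.0, 0.3, -0.4]
width: 0.0684
```

Request:
arm_command(series=[{"tx":0,"ty":0,"tz":-0.1,"ax":0,"ay":0,"az":0},{"tx":0,"ty":0,"tz":-0.3,"ax":0,"ay":0,"az":0},{"tx":0,"ty":0,"tz":-0.5,"ax":0,"ay":0,"az":0},{"tx":0,"ty":0,"tz":-0.75,"ax":0,"ay":0,"az":0},{"tx":0,"ty":0,"tz":-1,"ax":0,"ay":0,"az":0}])

```text
time_s: 21.65
position: [0.5512, 0.0959, 0.2657]
tool_rot: [0.0, 0.779, 0.627, 0.0]
contact_force: [0.5, 0.1, 0.4]
width: 0.0687
```

```bash
python3 st.py; python3 -c "
from h import *
plan([.547,-.03,.20],np.radians(-91.7),dirn=1)"
```

```text
21.65 [0.55121806 0.09594741 0.265707  ] yaw 77.61 z [ 1.e-03  1.e-04 -1.e+00] F [0.49 0.06 0.38] M [ 0.012 -0.01   0.02 ] j6 1.726 0.0 0.06874681728259592
qv6 0.0004 tq6 0.0001 ratio 0.2623
tx -0.248 ty 0.046 tz 0.131 az -0.848
tx -0.223 ty -0.117 tz 0.131 az -0.848
tx -0.103 ty -0.230 tz 0.131 az -0.848
tx 0.061 ty -0.245 tz 0.131 az -0.848
tx 0.199 ty -0.155 tz 0.131 az -0.848
```

Request:
arm_command(series=[{"tx":-0.05,"ty":0.01,"tz":0,"ax":0,"ay":0,"az":-0.17},{"tx":-0.1,"ty":0.02,"tz":0,"ax":0,"ay":0,"az":-0.34},{"tx":-0.15,"ty":0.03,"tz":0,"ax":0,"ay":0,"az":-0.51},{"tx":-0.2,"ty":0.04,"tz":0,"ax":0,"ay":0,"az":-0.68},{"tx":-0.248,"ty":0.046,"tz":0,"ax":0,"ay":0,"az":-0.848}])

```text
time_s: 22.15
position: [0.5504, 0.0705, 0.2666]
tool_rot: [0.001, 0.529, 0.848, 0.0]
contact_force: [-1.5, 0.4, 1.0]
width: 0.0682
```

Request:
arm_command(series=[{"tx":-0.045,"ty":-0.023,"tz":0,"ax":0,"ay":0,"az":-0.17},{"tx":-0.09,"ty":-0.047,"tz":0,"ax":0,"ay":0,"az":-0.34},{"tx":-0.134,"ty":-0.07,"tz":0,"ax":0,"ay":0,"az":-0.51},{"tx":-0.178,"ty":-0.094,"tz":0,"ax":0,"ay":0,"az":-0.68},{"tx":-0.223,"ty":-0.117,"tz":0,"ax":0,"ay":0,"az":-0.848}])

```text
time_s: 22.65
position: [0.5498, 0.0451, 0.2675]
tool_rot: [0.001, 0.22, 0.975, 0.0]
contact_force: [0.4, 0.2, -0.0]
width: 0.068
```

Request:
arm_command(series=[{"tx":-0.02,"ty":-0.046,"tz":0,"ax":0,"ay":0,"az":-0.17},{"tx":-0.04,"ty":-0.092,"tz":0,"ax":0,"ay":0,"az":-0.34},{"tx":-0.062,"ty":-0.138,"tz":0,"ax":0,"ay":0,"az":-0.51},{"tx":-0.082,"ty":-0.184,"tz":0,"ax":0,"ay":0,"az":-0.68},{"tx":-0.103,"ty":-0.23,"tz":0,"ax":0,"ay":0,"az":-0.848}])

```text
time_s: 23.15
position: [0.5492, 0.0196, 0.2683]
tool_rot: [0.001, -0.113, 0.994, -0.0]
contact_force: [-0.1, -1.5, 0.2]
width: 0.0683
```

Request:
arm_command(series=[{"tx":0.012,"ty":-0.049,"tz":0.06,"ax":0,"ay":0,"az":-0.17},{"tx":0.024,"ty":-0.098,"tz":0.13,"ax":0,"ay":0,"az":-0.34},{"tx":0.037,"ty":-0.147,"tz":0.2,"ax":0,"ay":0,"az":-0.51},{"tx":0.049,"ty":-0.196,"tz":0.26,"ax":0,"ay":0,"az":-0.68},{"tx":0.061,"ty":-0.245,"tz":0.33,"ax":0,"ay":0,"az":-0.848}])

```text
time_s: 23.65
position: [0.5491, -0.0059, 0.2361]
tool_rot: [0.002, -0.435, 0.901, -0.001]
contact_force: [-0.5, 0.4, 0.3]
width: 0.0683
```

Request:
arm_command(series=[{"tx":0.05,"ty":-0.04,"tz":0.08,"ax":0,"ay":0,"az":-0.21},{"tx":0.1,"ty":-0.08,"tz":0.16,"ax":0,"ay":0,"az":-0.42},{"tx":0.15,"ty":-0.12,"tz":0.24,"ax":0,"ay":0,"az":-0.63},{"tx":0.199,"ty":-0.155,"tz":0.33,"ax":0,"ay":0,"az":-0.82},{"tx":0.199,"ty":-0.155,"tz":0.33,"ax":0,"ay":0,"az":-0.848}])

```text
time_s: 24.15
position: [0.5485, -0.0316, 0.2026]
tool_rot: [0.001, -0.707, 0.707, -0.001]
contact_force: [-0.4, -0.1, 0.3]
width: 0.0683
```

```bash
python3 look.py w7; python3 -c "
from h import *
import pickle
p,s=pickle.load(open('w7.pkl','rb'))
print(proj(p,[.5469,-.0282,.086]))"
```

```text
24.2 [ 0.54868894 -0.03139693  0.20323162] -89.9222249394033 [-0.0009691   0.70758588 -0.7066254   0.00135433] [ 3.18787119e-02 -1.80295458e-02  6.21760761e-05]
head pred [320.02002935 399.21754309] tip pred [317.2488621  253.64637232]
[320.0583319  236.44553337]
```

View pics/w7.png

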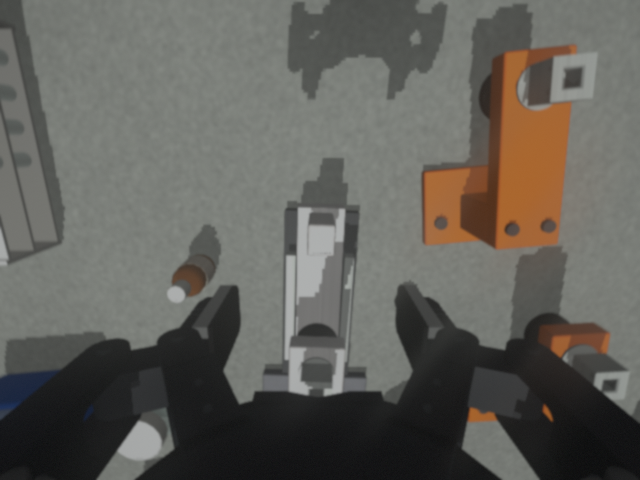

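Wrist view: the grip's top is at (321,237), matching the prediction of (320,236). The dropper (185,280) is clear of the fingers. Descending to the grip.

```bash
python3 -c "
from h import *
plan([.547,-.0285,.05],np.radians(-91.7),n=2)"
```

```text
tx -0.014 ty 0.008 tz 0.766 az 0.020
tx -0.014 ty 0.009 tz 0.766 az 0.020
```

Request:
arm_command(series=[{"tx":-0.01,"ty":0.006,"tz":0.2,"ax":0,"ay":0,"az":0.02},{"tx":-0.02,"ty":0.012,"tz":0.4,"ax":0,"ay":0,"az":0.04},{"tx":-0.028,"ty":0.017,"tz":0.6,"ax":0,"ay":0,"az":0.04},{"tx":-0.028,"ty":0.017,"tz":0.8,"ax":0,"ay":0,"az":0.04},{"tx":-0.028,"ty":0.017,"tz":0.95,"ax":0,"ay":0,"az":0.04}])

```text
time_s: 24.7
position: [0.5472, -0.0285, 0.1077]
tool_rot: [0.001, -0.696, 0.718, -0.001]
contact_force: [0.0, -0.4, 0.0]
width: 0.0682
```

```bash
python3 st.py;python3 -c "
from h import *
plan([.547,-.0285,.05],np.radians(-91.7),n=1)"
```

```text
24.7 [ 0.54721144 -0.02851052  0.10766204] yaw -91.8 z [ 3.1e-03 -5.0e-04 -1.0e+00] F [ 0.01 -0.42  0.04] M [-0.045  0.004 -0.006] j6 -1.83 0.006 0.06816627694164266
qv6 -0.0076 tq6 0.0055 ratio -0.7284
tx -0.000 ty 0.002 tz 0.577 az -0.002
```

Request:
arm_command(series=[{"tx":0,"ty":0.002,"tz":0.15,"ax":0,"ay":0,"az":0},{"tx":0,"ty":0.002,"tz":0.3,"ax":0,"ay":0,"az":0},{"tx":0,"ty":0.002,"tz":0.45,"ax":0,"ay":0,"az":0},{"tx":0,"ty":0.002,"tz":0.57,"ax":0,"ay":0,"az":0},{"tx":0,"ty":0.002,"tz":0.57,"ax":0,"ay":0,"az":0}])

```text
time_s: 25.2
position: [0.546, -0.0282, 0.0486]
tool_rot: [0.0, -0.696, 0.718, -0.0]
contact_force: [-0.1, -0.2, -0.5]
width: 0.0683
```

Request:
arm_command(series=[{"tx":0,"ty":0,"tz":0,"ax":0,"ay":0,"az":0},{"tx":0,"ty":0,"tz":0,"ax":0,"ay":0,"az":0},{"tx":0,"ty":0,"tz":0,"ax":0,"ay":0,"az":0},{"tx":0,"ty":0,"tz":0,"ax":0,"ay":0,"az":0},{"tx":0,"ty":0,"tz":0,"ax":0,"ay":0,"az":0}], jaw=0)

```text
time_s: 25.7
position: [0.5466, -0.0284, 0.0494]
tool_rot: [0.001, -0.696, 0.718, -0.001]
contact_force: [-0.9, -0.3, 4.4]
width: 0.0214
```

```bash
python3 st.py
```

```text
25.7 [ 0.5465614  -0.02838431  0.04944412] yaw -91.81 z [ 1.6e-03 -1.0e-04 -1.0e+00] F [-0.92 -0.33  4.38] M [-0.015  0.181 -0.008] j6 -1.83 -0.006 0.02139547516538407
qv6 -0.0009 tq6 -0.0059 ratio 6.6997
```

Request:
arm_command(series=[{"tx":0,"ty":0,"tz":-0.01,"ax":0,"ay":0,"az":0},{"tx":0.01,"ty":0,"tz":-0.01,"ax":0,"ay":0,"az":0},{"tx":0.02,"ty":0,"tz":-0.01,"ax":0,"ay":0,"az":0},{"tx":0.03,"ty":0,"tz":-0.01,"ax":0,"ay":0,"az":0},{"tx":0.04,"ty":0,"tz":-0.01,"ax":0,"ay":0,"az":0}])

```text
time_s: 26.2
position: [0.5459, -0.0321, 0.0499]
tool_rot: [0.0, -0.696, 0.718, 0.0]
contact_force: [-0.0, 5.0, -6.2]
width: 0.0214
```

```bash
python3 st.py
```

```text
26.2 [ 0.54587197 -0.03209757  0.04988885] yaw -91.79 z [ 4.e-04  5.e-04 -1.e+00] F [-0.01  4.96 -6.2 ] M [ 0.566 -0.007  0.034] j6 -1.838 0.047 0.021440570168875666
qv6 -0.0179 tq6 0.0466 ratio -2.6057
```

Request:
arm_command(series=[{"tx":0.004,"ty":0,"tz":0.006,"ax":0,"ay":0,"az":0},{"tx":0.01,"ty":0,"tz":0.006,"ax":0,"ay":0,"az":0},{"tx":0.02,"ty":0,"tz":0.006,"ax":0,"ay":0,"az":0},{"tx":0.03,"ty":0,"tz":0.006,"ax":0,"ay":0,"az":0},{"tx":0.04,"ty":0,"tz":0.006,"ax":0,"ay":0,"az":0}])

```text
time_s: 26.7
position: [0.5458, -0.0359, 0.0494]
tool_rot: [0.001, -0.696, 0.718, 0.0]
contact_force: [0.0, 5.0, -3.9]
width: 0.0213
```

```bash
python3 st.py
```

```text
26.7 [ 0.54584592 -0.03593276  0.04943519] yaw -91.78 z [ 7.e-04  1.e-03 -1.e+00] F [ 0.01  4.98 -3.92] M [ 0.901 -0.057 -0.011] j6 -1.845 0.055 0.02127961713013866
qv6 -0.0196 tq6 0.0551 ratio -2.8110
```

The pull measures about 5 N, with the tool carrying about 4 N of the block's weight. That means a foot force of about 2.7 N: held, but near the low limit. With the block drawn only 7.5 mm, I go back and tighten by about 0.3 rad.

Request:
arm_command(series=[{"tx":0,"ty":0,"tz":0,"ax":0,"ay":0,"az":0},{"tx":0,"ty":0,"tz":0,"ax":0,"ay":0,"az":0},{"tx":0,"ty":0,"tz":0,"ax":0,"ay":0,"az":0},{"tx":0,"ty":0,"tz":0,"ax":0,"ay":0,"az":0},{"tx":0,"ty":0,"tz":0,"ax":0,"ay":0,"az":0}], jaw=0.8)

```text
time_s: 27.2
position: [0.546, -0.0361, 0.0496]
tool_rot: [0.001, -0.696, 0.718, -0.0]
contact_force: [0.4, 0.2, 0.4]
width: 0.0684
```

Request:
arm_command(series=[{"tx":0,"ty":0,"tz":-0.2,"ax":0,"ay":0,"az":0},{"tx":0,"ty":0,"tz":-0.4,"ax":0,"ay":0,"az":0},{"tx":0,"ty":0,"tz":-0.6,"ax":0,"ay":0,"az":0},{"tx":0,"ty":0,"tz":-0.8,"ax":0,"ay":0,"az":0},{"tx":0,"ty":0,"tz":-1,"ax":0,"ay":0,"az":0}])

```text
time_s: 27.7
position: [0.5459, -0.0362, 0.1505]
tool_rot: [0.001, -0.696, 0.718, -0.0]
contact_force: [0.0, -0.3, 0.1]
width: 0.0686
```

Request:
arm_command(series=[{"tx":0,"ty":0,"tz":-0.22,"ax":0,"ay":0,"az":0},{"tx":0,"ty":0,"tz":-0.44,"ax":0,"ay":0,"az":0},{"tx":0,"ty":0,"tz":-0.66,"ax":0,"ay":0,"az":0},{"tx":0,"ty":0,"tz":-0.88,"ax":0,"ay":0,"az":0},{"tx":0,"ty":0,"tz":-1,"ax":0,"ay":0,"az":0}])

```text
time_s: 28.2
position: [0.5463, -0.0365, 0.2525]
tool_rot: [0.001, -0.696, 0.718, -0.001]
contact_force: [0.2, 0.1, -0.4]
width: 0.0685
```

```bash
python3 st.py;python3 -c "
from h import *
plan([.5503,.098,.25],np.radians(-102.4))"
```

```text
28.2 [ 0.54626418 -0.03645376  0.25248892] yaw -91.78 z [ 3.2e-03 -2.0e-04 -1.0e+00] F [ 0.25  0.13 -0.41] M [0.016 0.026 0.014] j6 -1.846 0.0 0.06854574665417103
qv6 0.0014 tq6 0.0000 ratio 0.0349
tx -0.673 ty 0.001 tz 0.012 az 0.118
tx -0.670 ty 0.063 tz 0.012 az 0.118
```

Request:
arm_command(series=[{"tx":-0.14,"ty":0,"tz":0,"ax":0,"ay":0,"az":0.02},{"tx":-0.27,"ty":0,"tz":0,"ax":0,"ay":0,"az":0.05},{"tx":-0.4,"ty":0,"tz":0,"ax":0,"ay":0,"az":0.07},{"tx":-0.54,"ty":0,"tz":0,"ax":0,"ay":0,"az":0.09},{"tx":-0.673,"ty":0,"tz":0,"ax":0,"ay":0,"az":0.118}])

```text
time_s: 28.7
position: [0.5482, 0.0313, 0.252]
tool_rot: [0.001, -0.662, 0.75, -0.001]
contact_force: [-0.2, 0.1, 0.4]
width: 0.0683
```

Request:
arm_command(series=[{"tx":-0.17,"ty":0.016,"tz":0,"ax":0,"ay":0,"az":0.03},{"tx":-0.34,"ty":0.032,"tz":0,"ax":0,"ay":0,"az":0.06},{"tx":-0.51,"ty":0.048,"tz":0,"ax":0,"ay":0,"az":0.09},{"tx":-0.67,"ty":0.063,"tz":0,"ax":0,"ay":0,"az":0.118},{"tx":-0.67,"ty":0.063,"tz":0,"ax":0,"ay":0,"az":0.118}])

```text
time_s: 29.2
position: [0.55, 0.1001, 0.2515]
tool_rot: [0.001, -0.627, 0.779, -0.001]
contact_force: [-0.0, 0.3, -0.5]
width: 0.0683
```

```bash
python3 look.py w8; python3 -c "
from h import *
import pickle
p,s=pickle.load(open('w8.pkl','rb'))
print('handle top pred',proj(p,[.5503,.098,.207]))
show('w8c',p['img'],(240,180,400,300),5)
plan([.5503,.098,.163],np.radians(-102.4),n=1)"
```

```text
29.25 [0.55012032 0.09916732 0.25153505] -102.3423219949731 [ 6.76561084e-04 -6.26995636e-01  7.79022141e-01 -7.19450777e-04] [ 0.00680994  0.00065849 -0.00770277]
head pred [321.0407761  223.74177476] tip pred [317.26799705 251.63421373]
handle top pred [316.64432781 260.57087806]
tx 0.011 ty -0.004 tz 0.885 az 0.001
```

View pics/w8c.png

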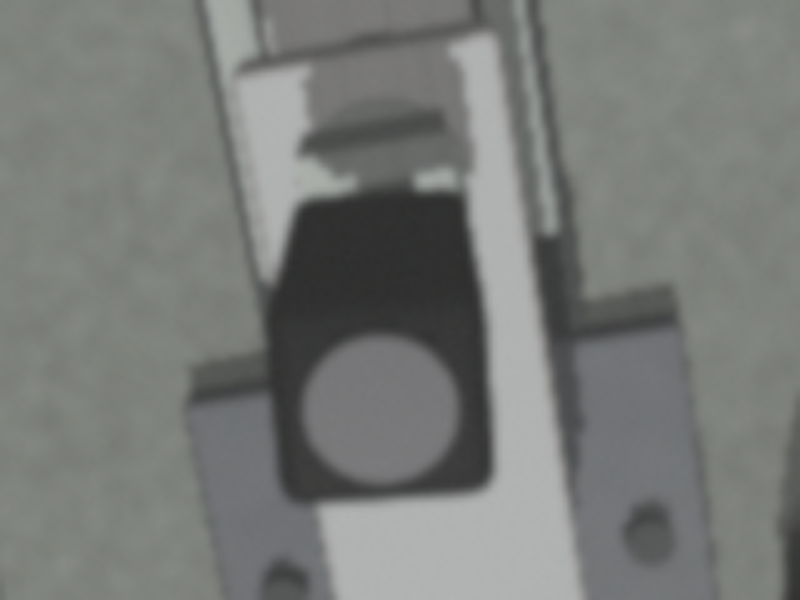

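Crop of the driver: the cap is at (316,262), predicted (317,261), so it stands upright in the head. The handle sits about 3° off the jaws. Regripping.

Request:
arm_command(series=[{"tx":0.011,"ty":-0.004,"tz":0.2,"ax":0,"ay":0,"az":0},{"tx":0.011,"ty":-0.004,"tz":0.4,"ax":0,"ay":0,"az":0},{"tx":0.011,"ty":-0.004,"tz":0.6,"ax":0,"ay":0,"az":0},{"tx":0.011,"ty":-0.004,"tz":0.8,"ax":0,"ay":0,"az":0},{"tx":0.011,"ty":-0.004,"tz":0.88,"ax":0,"ay":0,"az":0}])

```text
time_s: 29.75
position: [0.5494, 0.0972, 0.1612]
tool_rot: [-0.0, -0.627, 0.779, 0.0]
contact_force: [0.1, 0.6, -0.2]
width: 0.0683
```

Request:
arm_command(series=[{"tx":0,"ty":0,"tz":0,"ax":0,"ay":0,"az":0},{"tx":0,"ty":0,"tz":0,"ax":0,"ay":0,"az":0},{"tx":0,"ty":0,"tz":0,"ax":0,"ay":0,"az":0},{"tx":0,"ty":0,"tz":0,"ax":0,"ay":0,"az":0},{"tx":0,"ty":0,"tz":0,"ax":0,"ay":0,"az":0}], jaw=0)

```text
time_s: 30.25
position: [0.5502, 0.097, 0.1624]
tool_rot: [0.0, -0.627, 0.779, -0.001]
contact_force: [0.6, -1.0, 4.3]
width: 0.0252
```

```bash
python3 st.py
```

```text
30.25 [0.5502167  0.09698383 0.16243378] yaw -102.36 z [ 1.1e-03 -9.0e-04 -1.0e+00] F [ 0.57 -1.04  4.34] M [-0.347 -0.101 -0.022] j6 -1.414 0.026 0.02518958573441139
qv6 0.0013 tq6 0.0257 ratio 19.3900
```

Request:
arm_command(series=[{"tx":0,"ty":0,"tz":0.001,"ax":0,"ay":0,"az":0.051},{"tx":0,"ty":0.001,"tz":0.001,"ax":0,"ay":0,"az":0.102},{"tx":0,"ty":0.001,"tz":0.002,"ax":0,"ay":0,"az":0.153},{"tx":0,"ty":0.002,"tz":0.003,"ax":0,"ay":0,"az":0.204},{"tx":0,"ty":0.002,"tz":0.003,"ax":0,"ay":0,"az":0.255}])

```text
time_s: 30.75
position: [0.55, 0.0971, 0.1623]
tool_rot: [0.0, -0.545, 0.838, -0.001]
contact_force: [-0.0, -1.3, -0.3]
width: 0.0256
```

```bash
python3 st.py
```

```text
30.75 [0.54996944 0.09705693 0.16230204] yaw -113.92 z [ 0.0011 -0.001  -1.    ] F [-0.04 -1.31 -0.28] M [-0.147  0.002  0.125] j6 -1.212 -0.557 0.025598485548309215
qv6 0.3978 tq6 -0.5570 ratio -1.4001
```

Request:
arm_command(series=[{"tx":0,"ty":0,"tz":0.001,"ax":0,"ay":0,"az":0.051},{"tx":0,"ty":0.001,"tz":0.001,"ax":0,"ay":0,"az":0.102},{"tx":0,"ty":0.001,"tz":0.002,"ax":0,"ay":0,"az":0.153},{"tx":0,"ty":0.002,"tz":0.003,"ax":0,"ay":0,"az":0.204},{"tx":0,"ty":0.002,"tz":0.003,"ax":0,"ay":0,"az":0.255}])

```text
time_s: 31.25
position: [0.5497, 0.0972, 0.162]
tool_rot: [0.0, -0.458, 0.889, -0.001]
contact_force: [-0.1, 0.2, -1.2]
width: 0.0255
```

```bash
python3 st.py
```

```text
31.25 [0.54968275 0.09721806 0.16204043] yaw -125.47 z [ 9.e-04 -9.e-04 -1.e+00] F [-0.14  0.17 -1.17] M [-0.161  0.058  0.121] j6 -1.011 -0.533 0.025524908686894967
qv6 0.3963 tq6 -0.5331 ratio -1.3452
```

Request:
arm_command(series=[{"tx":0,"ty":0,"tz":0,"ax":0,"ay":0,"az":0},{"tx":0,"ty":0,"tz":0,"ax":0,"ay":0,"az":0},{"tx":0,"ty":0,"tz":0,"ax":0,"ay":0,"az":0},{"tx":0,"ty":0,"tz":0,"ax":0,"ay":0,"az":0},{"tx":0,"ty":0,"tz":0,"ax":0,"ay":0,"az":0}], jaw=0.8)

```text
time_s: 31.75
position: [0.5497, 0.0972, 0.1621]
tool_rot: [0.0, -0.458, 0.889, -0.001]
contact_force: [-0.1, 0.6, 0.1]
width: 0.0686
```

Request:
arm_command(series=[{"tx":0,"ty":0,"tz":-0.1,"ax":0,"ay":0,"az":0},{"tx":0,"ty":0,"tz":-0.3,"ax":0,"ay":0,"az":0},{"tx":0,"ty":0,"tz":-0.5,"ax":0,"ay":0,"az":0},{"tx":0,"ty":0,"tz":-0.75,"ax":0,"ay":0,"az":0},{"tx":0,"ty":0,"tz":-1,"ax":0,"ay":0,"az":0}])

```text
time_s: 32.25
position: [0.5495, 0.0973, 0.2638]
tool_rot: [0.0, -0.458, 0.889, -0.001]
contact_force: [-0.4, -0.5, 0.8]
width: 0.0683
```

```bash
python3 st.py;python3 -c "
from h import *
plan([.546,-.0361,.25],np.radians(-91.7),n=2)"
```

```text
32.25 [0.5495061  0.09734505 0.26376337] yaw -125.44 z [ 1.3e-03 -9.0e-04 -1.0e+00] F [-0.44 -0.47  0.83] M [-0.02  -0.025 -0.06 ] j6 -1.011 -0.001 0.06827412612529865
qv6 0.0013 tq6 -0.0006 ratio -0.4658
tx 0.554 ty -0.373 tz 0.069 az -0.375
tx 0.638 ty -0.196 tz 0.069 az -0.375
```

Torque over the free-running base is about 0.093 N m, so F is about 4.6 N. Back to the block grip.

Request:
arm_command(series=[{"tx":0.11,"ty":-0.075,"tz":0,"ax":0,"ay":0,"az":-0.075},{"tx":0.22,"ty":-0.15,"tz":0,"ax":0,"ay":0,"az":-0.15},{"tx":0.33,"ty":-0.22,"tz":0,"ax":0,"ay":0,"az":-0.22},{"tx":0.44,"ty":-0.3,"tz":0,"ax":0,"ay":0,"az":-0.3},{"tx":0.554,"ty":-0.373,"tz":0,"ax":0,"ay":0,"az":-0.375}])

```text
time_s: 32.75
position: [0.5478, 0.0301, 0.2647]
tool_rot: [0.001, -0.585, 0.811, -0.001]
contact_force: [0.8, -0.4, 0.2]
width: 0.0683
```

Request:
arm_command(series=[{"tx":0.16,"ty":-0.05,"tz":0.02,"ax":0,"ay":0,"az":-0.09},{"tx":0.32,"ty":-0.1,"tz":0.05,"ax":0,"ay":0,"az":-0.18},{"tx":0.48,"ty":-0.15,"tz":0.1,"ax":0,"ay":0,"az":-0.27},{"tx":0.638,"ty":-0.196,"tz":0.2,"ax":0,"ay":0,"az":-0.375},{"tx":0.638,"ty":-0.196,"tz":0.3,"ax":0,"ay":0,"az":-0.375}])

```text
time_s: 33.25
position: [0.5466, -0.0383, 0.2353]
tool_rot: [0.001, -0.698, 0.717, -0.002]
contact_force: [-0.6, 0.1, 0.2]
width: 0.0685
```

```bash
python3 st.py;python3 -c "
from h import *
plan([.546,-.0361,.05],np.radians(-91.7),n=2)"
```

```text
33.25 [ 0.54658702 -0.03832223  0.23525747] yaw -91.54 z [ 0.0031 -0.0017 -1.    ] F [-0.55  0.1   0.22] M [ 0.023 -0.017  0.034] j6 -1.852 -1.516 0.0685386013920935
qv6 0.1259 tq6 -1.5159 ratio -12.0367
tx -0.011 ty 0.003 tz 0.926 az 0.002
tx -0.011 ty 0.003 tz 0.926 az 0.002
```

Request:
arm_command(series=[{"tx":-0.015,"ty":0.003,"tz":0.2,"ax":0,"ay":0,"az":0},{"tx":-0.02,"ty":0.006,"tz":0.42,"ax":0,"ay":0,"az":0},{"tx":-0.02,"ty":0.006,"tz":0.64,"ax":0,"ay":0,"az":0},{"tx":-0.02,"ty":0.006,"tz":0.86,"ax":0,"ay":0,"az":0},{"tx":-0.02,"ty":0.006,"tz":1,"ax":0,"ay":0,"az":0}])

```text
time_s: 33.75
position: [0.5458, -0.0357, 0.1338]
tool_rot: [0.0, -0.697, 0.717, -0.001]
contact_force: [0.1, 0.3, -1.0]
width: 0.0683
```

```bash
python3 st.py;python3 -c "
from h import *
plan([.546,-.0361,.05],np.radians(-91.7),n=1)"
```

```text
33.75 [ 0.54575089 -0.03565711  0.13382738] yaw -91.6 z [ 0.0017 -0.0011 -1.    ] F [ 0.09  0.26 -1.  ] M [ 0.001 -0.006  0.022] j6 -1.847 0.004 0.06828621447336804
qv6 -0.0107 tq6 0.0038 ratio -0.3577
tx 0.004 ty -0.003 tz 0.838 az 0.002
```

Request:
arm_command(series=[{"tx":0.004,"ty":-0.003,"tz":0.25,"ax":0,"ay":0,"az":0},{"tx":0.004,"ty":-0.003,"tz":0.5,"ax":0,"ay":0,"az":0},{"tx":0.004,"ty":-0.003,"tz":0.72,"ax":0,"ay":0,"az":0},{"tx":0.004,"ty":-0.003,"tz":0.83,"ax":0,"ay":0,"az":0},{"tx":0.004,"ty":-0.003,"tz":0.83,"ax":0,"ay":0,"az":0}])

```text
time_s: 34.25
position: [0.5453, -0.0356, 0.0497]
tool_rot: [-0.0, -0.697, 0.717, 0.0]
contact_force: [0.1, -0.0, -1.0]
width: 0.0685
```

Request:
arm_command(series=[{"tx":0,"ty":0,"tz":0,"ax":0,"ay":0,"az":0},{"tx":0,"ty":0,"tz":0,"ax":0,"ay":0,"az":0},{"tx":0,"ty":0,"tz":0,"ax":0,"ay":0,"az":0},{"tx":0,"ty":0,"tz":0,"ax":0,"ay":0,"az":0},{"tx":0,"ty":0,"tz":0,"ax":0,"ay":0,"az":0}], jaw=0)

```text
time_s: 34.75
position: [0.5461, -0.0358, 0.0509]
tool_rot: [0.0, -0.697, 0.717, -0.001]
contact_force: [-0.9, 0.8, 6.6]
width: 0.0212
```

Request:
arm_command(series=[{"tx":0,"ty":0,"tz":-0.004,"ax":0,"ay":0,"az":0},{"tx":0.01,"ty":0,"tz":-0.004,"ax":0,"ay":0,"az":0},{"tx":0.02,"ty":0,"tz":-0.004,"ax":0,"ay":0,"az":0},{"tx":0.03,"ty":0,"tz":-0.004,"ax":0,"ay":0,"az":0},{"tx":0.04,"ty":0,"tz":-0.004,"ax":0,"ay":0,"az":0}])

```text
time_s: 35.25
position: [0.5457, -0.0381, 0.0509]
tool_rot: [0.001, -0.697, 0.717, 0.001]
contact_force: [0.6, 9.9, -1.4]
width: 0.021
```

```bash
python3 st.py
```

```text
35.25 [ 0.54569442 -0.03807546  0.05087931] yaw -91.57 z [ 0.001   0.0027 -1.    ] F [ 0.61  9.89 -1.41] M [ 1.782 -0.216 -0.09 ] j6 -1.854 -0.058 0.021004276257823726
qv6 -0.0190 tq6 -0.0584 ratio 3.0806
```

Pull is 9.9 N, giving F of about 4.6 N, which agrees with the torque estimate. Finishing the draw.

Request:
arm_command(series=[{"tx":0.01,"ty":0,"tz":0,"ax":0,"ay":0,"az":0},{"tx":0.02,"ty":0,"tz":0,"ax":0,"ay":0,"az":0},{"tx":0.03,"ty":0,"tz":0,"ax":0,"ay":0,"az":0},{"tx":0.04,"ty":0,"tz":0,"ax":0,"ay":0,"az":0},{"tx":0.05,"ty":0,"tz":0,"ax":0,"ay":0,"az":0}])

```text
time_s: 35.75
position: [0.5455, -0.0408, 0.0509]
tool_rot: [0.003, -0.698, 0.716, 0.002]
contact_force: [1.3, 14.4, 1.5]
width: 0.0213
```

```bash
python3 st.py
```

```text
35.75 [ 0.54553587 -0.04077775  0.05085215] yaw -91.46 z [ 0.0013  0.0071 -1.    ] F [ 1.3  14.42  1.47] M [ 2.347 -0.16  -0.011] j6 -1.863 -0.04 0.021310274089358865
qv6 -0.0196 tq6 -0.0398 ratio 2.0310
```

Request:
arm_command(series=[{"tx":0.01,"ty":0,"tz":0,"ax":0,"ay":0,"az":0},{"tx":0.02,"ty":0,"tz":0,"ax":0,"ay":0,"az":0},{"tx":0.03,"ty":0,"tz":0,"ax":0,"ay":0,"az":0},{"tx":0.04,"ty":0,"tz":0,"ax":0,"ay":0,"az":0},{"tx":0.05,"ty":0,"tz":0,"ax":0,"ay":0,"az":0}])

```text
time_s: 36.25
position: [0.5454, -0.0432, 0.0508]
tool_rot: [0.005, -0.699, 0.715, 0.004]
contact_force: [1.4, 15.5, 3.2]
width: 0.0214
```

```bash
python3 st.py
```

```text
36.25 [ 0.54543138 -0.04317441  0.05082713] yaw -91.35 z [ 0.0017  0.012  -0.9999] F [ 1.42 15.52  3.21] M [ 2.618 -0.215 -0.065] j6 -1.872 -0.054 0.021429551385733756
qv6 -0.0173 tq6 -0.0537 ratio 3.1079
```

Request:
arm_command(series=[{"tx":0.01,"ty":0,"tz":-0.002,"ax":0,"ay":0.005,"az":0},{"tx":0.02,"ty":0,"tz":-0.003,"ax":0,"ay":0.01,"az":0},{"tx":0.03,"ty":0,"tz":-0.003,"ax":0,"ay":0.015,"az":0},{"tx":0.035,"ty":0,"tz":-0.003,"ax":0,"ay":0.015,"az":0},{"tx":0.04,"ty":0,"tz":-0.003,"ax":0,"ay":0.015,"az":0}])

```text
time_s: 36.75
position: [0.5453, -0.045, 0.0509]
tool_rot: [0.002, -0.699, 0.715, 0.001]
contact_force: [2.0, 11.7, 1.5]
width: 0.0213
```

```bash
python3 st.py; python3 -c "
from h import *
p=cam('side'); print(next(iter(best('setting_block',p)),[0,0])[:2])
show('s9',p['img'],(160,200,320,320),5)"
```

```text
36.75 [ 0.54527325 -0.04502354  0.05089812] yaw -91.29 z [ 0.0017  0.0046 -1.    ] F [ 2.   11.65  1.46] M [ 2.386 -0.262 -0.311] j6 -1.873 -0.278 0.02134524746039453
qv6 -0.0090 tq6 -0.2777 ratio 30.9657
(0.94, array([264.64769976, 261.77239709]))
```

View pics/s9.png

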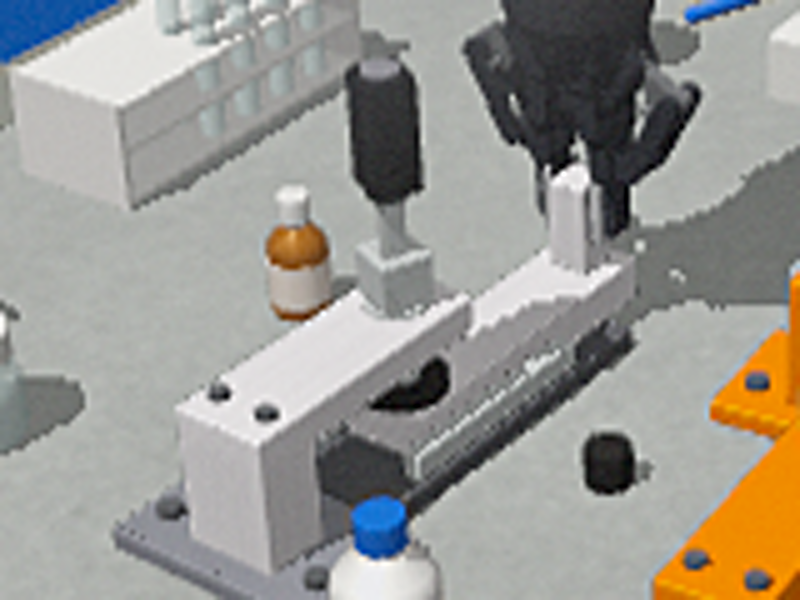

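Side crop: the driver stands in the head (380,130), the block is drawn out, and the bottles and stopper are in place. Releasing and clearing.

Request:
arm_command(series=[{"tx":0,"ty":0,"tz":0,"ax":0,"ay":0,"az":0},{"tx":0,"ty":0,"tz":0,"ax":0,"ay":0,"az":0},{"tx":0,"ty":0,"tz":0,"ax":0,"ay":0,"az":0},{"tx":0,"ty":0,"tz":0,"ax":0,"ay":0,"az":0},{"tx":0,"ty":0,"tz":0,"ax":0,"ay":0,"az":0}], jaw=0.8)

```text
time_s: 37.35
position: [0.5453, -0.0453, 0.051]
tool_rot: [0.002, -0.699, 0.715, 0.001]
contact_force: [-0.4, 1.3, 0.3]
width: 0.0683
```

Request:
arm_command(series=[{"tx":0,"ty":0,"tz":-0.1,"ax":0,"ay":0,"az":0},{"tx":0,"ty":0,"tz":-0.3,"ax":0,"ay":0,"az":0},{"tx":0,"ty":0,"tz":-0.5,"ax":0,"ay":0,"az":0},{"tx":0,"ty":0,"tz":-0.75,"ax":0,"ay":0,"az":0},{"tx":0,"ty":0,"tz":-1,"ax":0,"ay":0,"az":0}])

```text
time_s: 37.85
position: [0.545, -0.0458, 0.1526]
tool_rot: [0.002, -0.699, 0.715, 0.001]
contact_force: [0.2, -0.6, -0.4]
width: 0.0684
```

```bash
python3 st.py; python3 -c "
from h import *
import pickle
p=cam('wrist'); q,_=pickle.load(open('w7.pkl','rb'))
print('grip top expected',proj(p,[.5465,-.045,.086]))
g=cv2.cvtColor(p['img'],cv2.COLOR_RGB2GRAY)
p2=cam('side');a=cam('scene')
for l in ('dropper','reagent','stopper'): print(l,[(d['xyz'],round(d['score'],2)) for d in find_in(l,a)[:2]],[(d['xyz'],round(d['score'],2)) for d in find_in(l,p2)[:2]])
m=next(iter(best('driver_grip',a)),None); n=next(iter(best('driver_grip',p2)),None)
if m and n: print(m[:2],n[:2],'handle',tri([(a,m[1]),(p2,n[1])]))
show('fin',np.hstack([p['img'][150:350,240:400],np.zeros((200,5,3),np.uint8),a['img'][200:400,290:450]]),k=2.4)"
```

```text
37.85 [ 0.54504953 -0.04580769  0.15262949] yaw -91.31 z [ 0.002  0.004 -1.   ] F [ 0.17 -0.57 -0.44] M [-0.054  0.032 -0.048] j6 -1.874 0.004 0.06841934276045322
qv6 -0.0013 tq6 0.0036 ratio -2.8265
grip top expected [315.64800456 252.84499897]
dropper [([0.6849, 0.0323, 0.0404], 0.66), ([0.5608, 0.0039, 0.0318], 0.55)] [([0.6708, 0.0377, 0.0402], 0.53)]
reagent [([0.4683, 0.2292, 0.0495], 0.79)] [([0.4442, 0.2472, 0.0476], 0.86)]
stopper [([0.4555, 0.0647, 0.021], 0.42), ([0.5589, 0.0019, 0.0354], 0.39)] [([0.5452, 0.1058, 0.1778], 0.74), ([0.4496, 0.0749, 0.0184], 0.52)]
(0.69, array([379.14420063, 277.4984326 ])) (0.89, array([236.63926941, 227.89497717])) handle (array([0.55111318, 0.09807294, 0.16704965]), [array([-0.8, -1. ]), array([-0.8,  0.7])])
```

```bash
python3 -c "
from rig import bot; print(bot.job_done())"
```

```text
the job is handed in; nothing more can be done
None
```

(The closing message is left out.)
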